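Start a drying run: load the head halves, set the air door's stay, key in the run

TASK

Get the warm-air dryer running for the damp papier-mache head halves on the table: put every one of them into a round seat of the dryer's deck, rim down and flat on the seat's floor, one to a seat, close each seat left empty with a blanking cap, knob up, and hold the air door ajar by dropping the third hole of its stay, counted from the knob, right down over the pin. When that is done, press the warm key, then the hour key, then the start key (second, third and fourth from the left), one at a time and each fully down; leave the cold key alone and do not disturb the other things on the table.

Things in the scene. Friction and masses are not known exactly. Their poses are not given: they have to be found in the camera images.
- dryer: warm-air drying bench: low grey cabinet with aluminium deck, 300 mm deep (x), 420 wide (y), deck top 110 mm above the table; place and yaw vary. Origin: centre of its underside; x points from its front (towards the robot) into the cabinet, y to the left seen from the robot. Seats in a row along the back of the deck; stay pin and, at the right, key panel along the front
- air_door (a joint): angle of the air door on the dryer's front, rad: 0 shut, grows as its free edge swings out to the robot, limit 1.5. Upright panel 200 mm long, top edge 100 mm above the table, hinged at its left end (axis at x -158, y 120 mm in the dryer's frame; shut, it points along the dryer's -y). Friction 0.06 N m keeps it where it is left. Starts at 0.8 to 1.05; about 0.59 on the third hole
- stay_knob (a point): on the axis of the stay's upright knob, 20 mm above the bar's top (139 mm above the table when level). The knob is round, 16 mm across, 31 mm tall, and stands on the bar's free end 200 mm from the pivot. Moving the held knob steers both stay and door; it can turn between the fingers. This frame's x is across the bar, y along it from pivot to knob
- stay_hole3 (a point): centre, at the bar's underside, of the stay's third hole from the knob. The stay is a flat brass bar 24 mm wide, 5 thick, on a pivot on the door's top edge 170 mm from the hinge axis, 116.5 mm above the table; it swivels and lifts there, falls level (this point then 114 mm above the table). Four 14 mm holes, 175, 150, 125, 100 mm from the pivot. Starts level, right of the pin seen from the robot
- pin_top (a point): top of the stay's fixed upright brass pin, 9 mm across, 18 mm tall, at the front edge of the deck (x -135, y 20 mm in the dryer's frame); 128 mm above the table, 14 mm above the underside of the level bar
- cold_key_top (a point): centre of the top face of the cold key (20 x 24 mm, wide x deep): the first (leftmost) of four spring keys in a row on the black panel, from the left seen from the robot, 26 to 28 mm apart. 128 mm above the table when up, 123 mm fully down (5 mm of travel), about 1.2 N to start and 4 N fully down; springs back. The panel is 118 mm above the table
- warm_key_top (a point): centre of the top face of the warm key (20 x 24 mm, wide x deep): the second of four spring keys in a row on the black panel, from the left seen from the robot, 26 to 28 mm apart. 128 mm above the table when up, 123 mm fully down (5 mm of travel), about 1.2 N to start and 4 N fully down; springs back. The panel is 118 mm above the table
- hour_key_top (a point): centre of the top face of the hour key (20 x 24 mm, wide x deep): the third of four spring keys in a row on the black panel, from the left seen from the robot, 26 to 28 mm apart. 128 mm above the table when up, 123 mm fully down (5 mm of travel), about 1.2 N to start and 4 N fully down; springs back. The panel is 118 mm above the table
- start_key_top (a point): centre of the top face of the start key (26 x 36 mm, wide x deep): the fourth (rightmost), the largest, of four spring keys in a row on the black panel, from the left seen from the robot, 26 to 28 mm apart. 128 mm above the table when up, 123 mm fully down (5 mm of travel), about 1.2 N to start and 4 N fully down; springs back. The panel is 118 mm above the table
- seat1 (a point): centre of the floor of round seat 1 in the deck (1 is the leftmost seen from the front); 62 mm across, 8 mm deep, floor 102 mm above the table; seats 90 mm apart
- seat2 (a point): centre of the floor of round seat 2 in the deck (1 is the leftmost seen from the front); 62 mm across, 8 mm deep, floor 102 mm above the table; seats 90 mm apart
- seat3 (a point): centre of the floor of round seat 3 in the deck (1 is the leftmost seen from the front); 62 mm across, 8 mm deep, floor 102 mm above the table; seats 90 mm apart
- seat4 (a point): centre of the floor of round seat 4 in the deck (1 is the leftmost seen from the front); 62 mm across, 8 mm deep, floor 102 mm above the table; seats 90 mm apart
- half1: damp papier-mache puppet head half: a pale domed shell with a flat rim 54 mm across, upright side 54 mm across up to 34 mm, then a dome with nose and brow, 50 mm tall in all; 45 g. Origin at the centre of its rim, z up through the dome; stands rim down on the table at the right. May be absent
- half2: damp papier-mache puppet head half: a pale domed shell with a flat rim 54 mm across, upright side 54 mm across up to 42 mm, then a dome with nose and brow, 58 mm tall in all; 45 g. Origin at the centre of its rim, z up through the dome; stands rim down on the table at the right. May be absent
- half3: damp papier-mache puppet head half: a pale domed shell with a flat rim 54 mm across, upright side 54 mm across up to 42 mm, then a dome with nose and brow, 58 mm tall in all; 45 g. Origin at the centre of its rim, z up through the dome; stands rim down on the table at the right. May be absent
- half4: damp papier-mache puppet head half: a pale domed shell with a flat rim 54 mm across, upright side 54 mm across up to 34 mm, then a dome with nose and brow, 50 mm tall in all; 45 g. Origin at the centre of its rim, z up through the dome; stands rim down on the table at the right. May be absent
- cap1: blanking cap for an empty seat: flat grey disc 56 mm across, 10 mm thick, with an upright round black knob on top, 18 mm across and 22 mm tall (32 mm in all); 60 g. Origin at the centre of its underside, z up through the knob; lies knob up on the table
- cap2: blanking cap for an empty seat: flat grey disc 56 mm across, 10 mm thick, with an upright round black knob on top, 18 mm across and 22 mm tall (32 mm in all); 60 g. Origin at the centre of its underside, z up through the knob; lies knob up on the table
- paint_jar: bystander: lidded paint jar, 48 mm across, 62 mm tall; origin at the centre of its underside
- glue_stick: bystander: glue stick standing on end, 26 mm across, 95 mm tall; origin at the centre of its underside
- paper_cup: bystander: paper cup, 72 mm across the rim, 85 mm tall; origin at the centre of its underside
- tape_roll: bystander: roll of tape lying flat, 90 mm across, 24 mm tall; origin at the centre of its underside
- white_head: bystander: finished white round head on a flanged neck, 80 mm across, 93 mm tall; origin at the centre of its underside; it is not one of the damp halves
Things that resemble listed ones, but are neither listed nor needed, are in the scene too. Leave any brown or purple look-alike of the cap1 alone.

How it is judged:
On the way, in this order (a step that is already met when the one before it is completed fails the run):
1. every head half sits rim down in a seat, each other seat holds a blanking cap, and the stay's third hole is down over the pin (((horizontal distance between half1 and seat1 below 0.007 m and z of half1 in the frame of seat1 below 0.004 m and angle between half1's own z axis and vertical below 0.1 rad) or (horizontal distance between half1 and seat2 below 0.007 m and z of half1 in the frame of seat2 below 0.004 m and angle between half1's own z axis and vertical below 0.1 rad) or (horizontal distance between half1 and seat3 below 0.007 m and z of half1 in the frame of seat3 below 0.004 m and angle between half1's own z axis and vertical below 0.1 rad) or (horizontal distance between half1 and seat4 below 0.007 m and z of half1 in the frame of seat4 below 0.004 m and angle between half1's own z axis and vertical below 0.1 rad)) and ((horizontal distance between half2 and seat1 below 0.007 m and z of half2 in the frame of seat1 below 0.004 m and angle between half2's own z axis and vertical below 0.1 rad) or (horizontal distance between half2 and seat2 below 0.007 m and z of half2 in the frame of seat2 below 0.004 m and angle between half2's own z axis and vertical below 0.1 rad) or (horizontal distance between half2 and seat3 below 0.007 m and z of half2 in the frame of seat3 below 0.004 m and angle between half2's own z axis and vertical below 0.1 rad) or (horizontal distance between half2 and seat4 below 0.007 m and z of half2 in the frame of seat4 below 0.004 m and angle between half2's own z axis and vertical below 0.1 rad)) and ((horizontal distance between half3 and seat1 below 0.007 m and z of half3 in the frame of seat1 below 0.004 m and angle between half3's own z axis and vertical below 0.1 rad) or (horizontal distance between half3 and seat2 below 0.007 m and z of half3 in the frame of seat2 below 0.004 m and angle between half3's own z axis and vertical below 0.1 rad) or (horizontal distance between half3 and seat3 below 0.007 m and z of half3 in the frame of seat3 below 0.004 m and angle between half3's own z axis and vertical below 0.1 rad) or (horizontal distance between half3 and seat4 below 0.007 m and z of half3 in the frame of seat4 below 0.004 m and angle between half3's own z axis and vertical below 0.1 rad)) and ((horizontal distance between half4 and seat1 below 0.007 m and z of half4 in the frame of seat1 below 0.004 m and angle between half4's own z axis and vertical below 0.1 rad) or (horizontal distance between half4 and seat2 below 0.007 m and z of half4 in the frame of seat2 below 0.004 m and angle between half4's own z axis and vertical below 0.1 rad) or (horizontal distance between half4 and seat3 below 0.007 m and z of half4 in the frame of seat3 below 0.004 m and angle between half4's own z axis and vertical below 0.1 rad) or (horizontal distance between half4 and seat4 below 0.007 m and z of half4 in the frame of seat4 below 0.004 m and angle between half4's own z axis and vertical below 0.1 rad)) and ((horizontal distance between half1 and seat1 below 0.007 m and z of half1 in the frame of seat1 below 0.004 m and angle between half1's own z axis and vertical below 0.1 rad) or (horizontal distance between half2 and seat1 below 0.007 m and z of half2 in the frame of seat1 below 0.004 m and angle between half2's own z axis and vertical below 0.1 rad) or (horizontal distance between half3 and seat1 below 0.007 m and z of half3 in the frame of seat1 below 0.004 m and angle between half3's own z axis and vertical below 0.1 rad) or (horizontal distance between half4 and seat1 below 0.007 m and z of half4 in the frame of seat1 below 0.004 m and angle between half4's own z axis and vertical below 0.1 rad) or (horizontal distance between cap1 and seat1 below 0.007 m and z of cap1 in the frame of seat1 below 0.004 m and angle between cap1's own z axis and vertical below 0.1 rad) or (horizontal distance between cap2 and seat1 below 0.007 m and z of cap2 in the frame of seat1 below 0.004 m and angle between cap2's own z axis and vertical below 0.1 rad)) and ((horizontal distance between half1 and seat2 below 0.007 m and z of half1 in the frame of seat2 below 0.004 m and angle between half1's own z axis and vertical below 0.1 rad) or (horizontal distance between half2 and seat2 below 0.007 m and z of half2 in the frame of seat2 below 0.004 m and angle between half2's own z axis and vertical below 0.1 rad) or (horizontal distance between half3 and seat2 below 0.007 m and z of half3 in the frame of seat2 below 0.004 m and angle between half3's own z axis and vertical below 0.1 rad) or (horizontal distance between half4 and seat2 below 0.007 m and z of half4 in the frame of seat2 below 0.004 m and angle between half4's own z axis and vertical below 0.1 rad) or (horizontal distance between cap1 and seat2 below 0.007 m and z of cap1 in the frame of seat2 below 0.004 m and angle between cap1's own z axis and vertical below 0.1 rad) or (horizontal distance between cap2 and seat2 below 0.007 m and z of cap2 in the frame of seat2 below 0.004 m and angle between cap2's own z axis and vertical below 0.1 rad)) and ((horizontal distance between half1 and seat3 below 0.007 m and z of half1 in the frame of seat3 below 0.004 m and angle between half1's own z axis and vertical below 0.1 rad) or (horizontal distance between half2 and seat3 below 0.007 m and z of half2 in the frame of seat3 below 0.004 m and angle between half2's own z axis and vertical below 0.1 rad) or (horizontal distance between half3 and seat3 below 0.007 m and z of half3 in the frame of seat3 below 0.004 m and angle between half3's own z axis and vertical below 0.1 rad) or (horizontal distance between half4 and seat3 below 0.007 m and z of half4 in the frame of seat3 below 0.004 m and angle between half4's own z axis and vertical below 0.1 rad) or (horizontal distance between cap1 and seat3 below 0.007 m and z of cap1 in the frame of seat3 below 0.004 m and angle between cap1's own z axis and vertical below 0.1 rad) or (horizontal distance between cap2 and seat3 below 0.007 m and z of cap2 in the frame of seat3 below 0.004 m and angle between cap2's own z axis and vertical below 0.1 rad)) and ((horizontal distance between half1 and seat4 below 0.007 m and z of half1 in the frame of seat4 below 0.004 m and angle between half1's own z axis and vertical below 0.1 rad) or (horizontal distance between half2 and seat4 below 0.007 m and z of half2 in the frame of seat4 below 0.004 m and angle between half2's own z axis and vertical below 0.1 rad) or (horizontal distance between half3 and seat4 below 0.007 m and z of half3 in the frame of seat4 below 0.004 m and angle between half3's own z axis and vertical below 0.1 rad) or (horizontal distance between half4 and seat4 below 0.007 m and z of half4 in the frame of seat4 below 0.004 m and angle between half4's own z axis and vertical below 0.1 rad) or (horizontal distance between cap1 and seat4 below 0.007 m and z of cap1 in the frame of seat4 below 0.004 m and angle between cap1's own z axis and vertical below 0.1 rad) or (horizontal distance between cap2 and seat4 below 0.007 m and z of cap2 in the frame of seat4 below 0.004 m and angle between cap2's own z axis and vertical below 0.1 rad)) and contact force between each of half1, half2, half3, half4, cap1, cap2 and the fingers below 0.05 N and horizontal distance between stay_hole3 and pin_top below 0.005 m and z of stay_hole3 in the frame of dryer below 0.118 m), for 0.3 s.
2. the warm key is pressed down, alone (z of warm_key_top in the frame of dryer below 0.1245 m and z of each of cold_key_top, hour_key_top, start_key_top in the frame of dryer above 0.1265 m), for 0.05 s.
3. then the hour key, alone (z of hour_key_top in the frame of dryer below 0.1245 m and z of each of cold_key_top, warm_key_top, start_key_top in the frame of dryer above 0.1265 m), for 0.05 s.
4. then the start key, alone (z of start_key_top in the frame of dryer below 0.1245 m and z of each of cold_key_top, warm_key_top, hour_key_top in the frame of dryer above 0.1265 m), for 0.05 s.
At the end, for the whole second after the job is handed in: each head half present rests rim down in a seat of its own and every other seat holds a cap, knob up (7 mm from the seat's centre, 4 mm from its floor, 0.1 rad tilt); the stay's third hole from the knob is over the pin (5 mm), bar down within 4 mm, door still; all keys up (((horizontal distance between half1 and seat1 below 0.007 m and z of half1 in the frame of seat1 below 0.004 m and angle between half1's own z axis and vertical below 0.1 rad) or (horizontal distance between half1 and seat2 below 0.007 m and z of half1 in the frame of seat2 below 0.004 m and angle between half1's own z axis and vertical below 0.1 rad) or (horizontal distance between half1 and seat3 below 0.007 m and z of half1 in the frame of seat3 below 0.004 m and angle between half1's own z axis and vertical below 0.1 rad) or (horizontal distance between half1 and seat4 below 0.007 m and z of half1 in the frame of seat4 below 0.004 m and angle between half1's own z axis and vertical below 0.1 rad)) and ((horizontal distance between half2 and seat1 below 0.007 m and z of half2 in the frame of seat1 below 0.004 m and angle between half2's own z axis and vertical below 0.1 rad) or (horizontal distance between half2 and seat2 below 0.007 m and z of half2 in the frame of seat2 below 0.004 m and angle between half2's own z axis and vertical below 0.1 rad) or (horizontal distance between half2 and seat3 below 0.007 m and z of half2 in the frame of seat3 below 0.004 m and angle between half2's own z axis and vertical below 0.1 rad) or (horizontal distance between half2 and seat4 below 0.007 m and z of half2 in the frame of seat4 below 0.004 m and angle between half2's own z axis and vertical below 0.1 rad)) and ((horizontal distance between half3 and seat1 below 0.007 m and z of half3 in the frame of seat1 below 0.004 m and angle between half3's own z axis and vertical below 0.1 rad) or (horizontal distance between half3 and seat2 below 0.007 m and z of half3 in the frame of seat2 below 0.004 m and angle between half3's own z axis and vertical below 0.1 rad) or (horizontal distance between half3 and seat3 below 0.007 m and z of half3 in the frame of seat3 below 0.004 m and angle between half3's own z axis and vertical below 0.1 rad) or (horizontal distance between half3 and seat4 below 0.007 m and z of half3 in the frame of seat4 below 0.004 m and angle between half3's own z axis and vertical below 0.1 rad)) and ((horizontal distance between half4 and seat1 below 0.007 m and z of half4 in the frame of seat1 below 0.004 m and angle between half4's own z axis and vertical below 0.1 rad) or (horizontal distance between half4 and seat2 below 0.007 m and z of half4 in the frame of seat2 below 0.004 m and angle between half4's own z axis and vertical below 0.1 rad) or (horizontal distance between half4 and seat3 below 0.007 m and z of half4 in the frame of seat3 below 0.004 m and angle between half4's own z axis and vertical below 0.1 rad) or (horizontal distance between half4 and seat4 below 0.007 m and z of half4 in the frame of seat4 below 0.004 m and angle between half4's own z axis and vertical below 0.1 rad)) and ((horizontal distance between half1 and seat1 below 0.007 m and z of half1 in the frame of seat1 below 0.004 m and angle between half1's own z axis and vertical below 0.1 rad) or (horizontal distance between half2 and seat1 below 0.007 m and z of half2 in the frame of seat1 below 0.004 m and angle between half2's own z axis and vertical below 0.1 rad) or (horizontal distance between half3 and seat1 below 0.007 m and z of half3 in the frame of seat1 below 0.004 m and angle between half3's own z axis and vertical below 0.1 rad) or (horizontal distance between half4 and seat1 below 0.007 m and z of half4 in the frame of seat1 below 0.004 m and angle between half4's own z axis and vertical below 0.1 rad) or (horizontal distance between cap1 and seat1 below 0.007 m and z of cap1 in the frame of seat1 below 0.004 m and angle between cap1's own z axis and vertical below 0.1 rad) or (horizontal distance between cap2 and seat1 below 0.007 m and z of cap2 in the frame of seat1 below 0.004 m and angle between cap2's own z axis and vertical below 0.1 rad)) and ((horizontal distance between half1 and seat2 below 0.007 m and z of half1 in the frame of seat2 below 0.004 m and angle between half1's own z axis and vertical below 0.1 rad) or (horizontal distance between half2 and seat2 below 0.007 m and z of half2 in the frame of seat2 below 0.004 m and angle between half2's own z axis and vertical below 0.1 rad) or (horizontal distance between half3 and seat2 below 0.007 m and z of half3 in the frame of seat2 below 0.004 m and angle between half3's own z axis and vertical below 0.1 rad) or (horizontal distance between half4 and seat2 below 0.007 m and z of half4 in the frame of seat2 below 0.004 m and angle between half4's own z axis and vertical below 0.1 rad) or (horizontal distance between cap1 and seat2 below 0.007 m and z of cap1 in the frame of seat2 below 0.004 m and angle between cap1's own z axis and vertical below 0.1 rad) or (horizontal distance between cap2 and seat2 below 0.007 m and z of cap2 in the frame of seat2 below 0.004 m and angle between cap2's own z axis and vertical below 0.1 rad)) and ((horizontal distance between half1 and seat3 below 0.007 m and z of half1 in the frame of seat3 below 0.004 m and angle between half1's own z axis and vertical below 0.1 rad) or (horizontal distance between half2 and seat3 below 0.007 m and z of half2 in the frame of seat3 below 0.004 m and angle between half2's own z axis and vertical below 0.1 rad) or (horizontal distance between half3 and seat3 below 0.007 m and z of half3 in the frame of seat3 below 0.004 m and angle between half3's own z axis and vertical below 0.1 rad) or (horizontal distance between half4 and seat3 below 0.007 m and z of half4 in the frame of seat3 below 0.004 m and angle between half4's own z axis and vertical below 0.1 rad) or (horizontal distance between cap1 and seat3 below 0.007 m and z of cap1 in the frame of seat3 below 0.004 m and angle between cap1's own z axis and vertical below 0.1 rad) or (horizontal distance between cap2 and seat3 below 0.007 m and z of cap2 in the frame of seat3 below 0.004 m and angle between cap2's own z axis and vertical below 0.1 rad)) and ((horizontal distance between half1 and seat4 below 0.007 m and z of half1 in the frame of seat4 below 0.004 m and angle between half1's own z axis and vertical below 0.1 rad) or (horizontal distance between half2 and seat4 below 0.007 m and z of half2 in the frame of seat4 below 0.004 m and angle between half2's own z axis and vertical below 0.1 rad) or (horizontal distance between half3 and seat4 below 0.007 m and z of half3 in the frame of seat4 below 0.004 m and angle between half3's own z axis and vertical below 0.1 rad) or (horizontal distance between half4 and seat4 below 0.007 m and z of half4 in the frame of seat4 below 0.004 m and angle between half4's own z axis and vertical below 0.1 rad) or (horizontal distance between cap1 and seat4 below 0.007 m and z of cap1 in the frame of seat4 below 0.004 m and angle between cap1's own z axis and vertical below 0.1 rad) or (horizontal distance between cap2 and seat4 below 0.007 m and z of cap2 in the frame of seat4 below 0.004 m and angle between cap2's own z axis and vertical below 0.1 rad)) and horizontal distance between stay_hole3 and pin_top below 0.005 m and z of stay_hole3 in the frame of dryer below 0.118 m and velocity of joint air_door below 0.05 rad/s and linear speed of each of half1, half2, half3, half4, cap1, cap2 below 0.03 m/s and z of each of cold_key_top, warm_key_top, hour_key_top, start_key_top in the frame of dryer above 0.1265 m); the robot touches nothing.
It fails at once if the cold key is pressed (z of cold_key_top in the frame of dryer below 0.125 m).
It fails at once if a bystander is moved by more than 4 cm (distance of any of paint_jar, glue_stick, paper_cup, tape_roll, white_head from where it was at the start of the episode above 0.04 m).
Of half1, half2, half3, half4 only 2 to 4 are there at a start; the rules pass over those that are not, and their reading is None.
At some moment in a run one of half1, half2, half3, half4 may be knocked a few centimetres aside while the robot is not near it.
Once in a run the grip may slacken for a moment while it holds something.
It also fails if it takes over 208 s, if anything falls off the work surface, if the arm or the gripper's body presses on something with over 40 N, if the wrist force passes 120 N, or if a joint passes its speed limit or range.

ROBOT

A 7-joint arm with a two-finger parallel gripper is mounted at the origin on the work surface. World frame = base frame: x ahead of the robot, y to its left, z up, the work surface at z = 0. Lengths are in m, angles in rad, forces in N, time in s.
With the tool pointing down it reaches from about 0.425 to 0.95 m from the base axis. Payload 4.7 kg.
Tool frame: the origin (TCP) lies between the finger pads; the fingertips stand 14 mm ahead of it and the grasp point (between the pads) lies 5 mm behind it; z points along the fingers, y is the direction in which the jaws open and shut (so a half turn about z gives the same grasp; the last joint's range is limited). The gripper opens to 85 mm and grips with 20 to 120 N. Pads are 22 mm wide; open, the fingers measure 114 mm over their backs; the gripper's body (76 mm by 85 mm) begins 54 mm behind the grasp point. The pads swing forward as they close: fully open they stand 13 mm farther back than shut.
Start: joints at [-1.356, 0.469, -0.049, 1.532, 0.024, 1.141, -0.082], TCP at [0.163, 0.655, 0.245] pointing down, gripper open.
Joint ranges: [-2.59, 2.59], [-0.33, 1.99], [-1.39, 1.29], [0.1, 2.45], [-1.04, 4.18], [0.21, 1.99], [-2.66, 2.66]. Speed limits (rad/s): [2.57, 2.57, 3.14, 3.14, 3.14, 3.14, 3.14].

INTERFACE

Orientations are given as a unit quaternion [x, y, z, w].
In Python, from workcell import ctrl gives the robot as it stands.
- The arm moves only by the tool apply_moves, never from a script. Its argument "steps" is a list of rows, each a list of 3 entries, a list of its own where there are three numbers: the closure, from -1 (fully open) to 1 (shut), then the shift along the tool's x, y, z scaled (see below), then the turn about the tool's z scaled (see below). A call has 1 to 5 rows; each row shifts and turns the commanded pose from where the row before left it, along the tool's axes as they then stand; what a row does not reach is not made up. The controller multiplies each number of a shift by 40 mm and each number of a turn by 4 degrees. A row lasts 1/10 s, in which the tool goes at most 50 mm and 8.59 degrees, less where a joint would pass 70% of its speed; a pose out of reach is approached as far as the arm can. A call with a number of a shift or a turn outside -1 to 1 is refused whole. A call with a gripper value outside its range is refused whole. The fingers move at their own pace and stop on an object; the grip force is fixed at half the most. Time passes only in rows, so rows that do not move let the fingers close. It gives the time, the measured TCP pose, the force and the opening at its end, in the units of the state.
- ctrl.read_state(): the state, without advancing time (a new reading comes with each control period).
- ctrl.get_image(name): name is "scene" or "top" or "wrist"; returns a dict with "img" (480x640x3 uint8, red, green, blue), "depth" (480x640 float32, m along the optical axis (not along the pixel's ray), 0 where there is no reading), "intrinsics" (3x3 intrinsics, pixels), "R" (3x3) and "t" (3): a world point X has camera coordinates R X + t. Camera axes: x right, y down, z forward; pixel columns grow to the right and rows downward; lengths in m; the calibration is good to about 2 mm. A picture is of the moment at which its call begins.
- ctrl.sign_off(): hands the job in, once; it reports no verdict.
Trained networks look in a picture, given as the dict that the camera call returned (one of the last four; its "shot" number tells which), for a name from the list of things; names that differ only in an ending like _2 or _b are one class to them, and where a whole thing is asked for, a point or a joint stands for the part that bears it (a point fixed in the world has none). Each returns a list of dicts, best first, with "conf" (0 to 1); they miss things now and then, are a little off and sometimes report something else, mostly with a low value. They report only what shows in the picture. A call takes as long as a camera call. They do not tell look-alikes from the thing itself.
- ctrl.look_for(picture, target): "centre" ([column, row] in pixels, amid what is visible of it).
- ctrl.trace(picture, target): "pixels" (480x640 bool, what is visible of it) and "centre" ([column, row] in pixels, amid what is visible of it).
- ctrl.place_of(picture, target): "centre" ([column, row] in pixels: a listed point, or the origin of a listed thing).
The state is a dict: "t": time; "joints": joint angles; "joint_velocities": joint speeds; "joint_torque": joint torques, N m; "tcp_pos": TCP position; "eef_rot": TCP orientation; "force": force on the tool from outside, world axes, zero at the start; "wrist_torque": the same for the moment, N m; "finger_gap": finger opening in m.
Only numpy, scipy, OpenCV 4.12 (cv2) and the standard library are available. Lean on these libraries where they do the work, as an engineer would, in place of code of your own. Each camera call takes 0.05 s, during which the arm holds its last target. There are 200 camera calls.

## Working session

There is one attempt and no reset: what is moved stays moved. The work goes in short steps, Python scripts to look and compute and a tool call to move; the robot and the scene stay as the last step left them, time stands still between calls to the robot, and variables do not carry over. Pictures are saved under pics/ and viewed, about 12 in all and at most 16, crops included, and the job is handed in when it is done.

Besides the shell and the picture viewer there is one more tool, called after "Call:" as name(argument=value, ...), one argument or row to a line, values as JSON. apply_moves: Moves the arm, as the interface text tells. Its arguments: {"type":"object","properties":{"steps":{"type":"array"}},"required":["steps"]}

```bash
ls; mkdir -p pics; cat > h.py <<'E'
import numpy as np, cv2
from scipy.spatial.transform import Rotation as Ro
from workcell import ctrl
def save(p,n,crop=None,s=1):
    im=cv2.cvtColor(p['img'],cv2.COLOR_RGB2BGR)
    if crop: im=im[crop[1]:crop[3],crop[0]:crop[2]]
    cv2.imwrite('pics/'+n,cv2.resize(im,None,fx=s,fy=s,interpolation=cv2.INTER_CUBIC))
def ray(p,c):
    R,t,K=map(np.array,(p['R'],p['t'],p['intrinsics']))
    return -R.T@t, R.T@np.linalg.inv(K)@np.array([c[0],c[1],1.])
def atz(p,c,z):
    o,d=ray(p,c); return o+d*(z-o[2])/d[2]
def tri(obs):
    A=np.zeros((3,3));b=np.zeros(3)
    for p,c in obs:
        o,d=ray(p,c);d=d/np.linalg.norm(d);M=np.eye(3)-np.outer(d,d);A+=M;b+=M@o
    return np.linalg.solve(A,b)
def cloud(p):
    v,u=np.mgrid[:480,:640];K=np.array(p['intrinsics']);z=p['depth']
    X=np.stack([(u-K[0,2])*z/K[0,0],(v-K[1,2])*z/K[1,1],z],-1)-np.array(p['t'])
    return X@np.array(p['R'])
def proj(p,X):
    c=np.array(p['R'])@X+np.array(p['t']);q=np.array(p['intrinsics'])@c;return q[:2]/q[2]
def state():
    s=ctrl.read_state();print('t %.2f'%s['t'],np.round(s['tcp_pos'],4),np.round(Ro.from_quat(s['eef_rot']).as_matrix(),3).tolist(),'gap %.4f'%s['finger_gap'],np.round(s['force'],1),'j',np.round(s['joints'],2));return s
E
python3 - <<'E'
from h import *
state()
names="dryer air_door stay_knob stay_hole3 pin_top cold_key_top warm_key_top hour_key_top start_key_top seat1 seat2 seat3 seat4 half1 half2 cap1 paint_jar glue_stick paper_cup tape_roll white_head".split()
for cam in ("top","scene"):
    p=ctrl.get_image(cam);save(p,cam+'0.png')
    o,d=ray(p,[320,240]);print(cam,np.round(o,3),np.round(d,2))
    np.save(cam+'0.npy',p,allow_pickle=True)
    for n in names:
        print(n,[(np.round(r['centre']).tolist(),round(r['conf'],2)) for r in ctrl.place_of(p,n)][:6])
state()
E
```

```text
pics
t 0.00 [0.1628 0.6545 0.2443] [[-0.97, 0.241, -0.0], [0.241, 0.97, -0.002], [-0.0, -0.002, -1.0]] gap 0.0856 [ 0.5  0.3 -0.4] j [-1.36  0.47 -0.05  1.53  0.02  1.14 -0.08]
top [0.399 0.018 1.272] [ 0.13 -0.   -0.99]
dryer [([253.0, 234.0], 0.88), ([512.0, 279.0], 0.62), ([426.0, 183.0], 0.46)]Traceback (most recent call last):
  File "<stdin>", line 9, in <module>
ValueError: it knows: cap, cold_key_top, dryer, glue_stick, half, hour_key_top, paint_jar, paper_cup, pin_top, seat, start_key_top, stay_hole, stay_knob, tape_roll, warm key_top, white_head
```

```bash
python3 - <<'E'
from h import *
names="dryer stay_knob stay_hole pin_top cold_key_top warm_key_top hour_key_top start_key_top seat half cap paint_jar glue_stick paper_cup tape_roll white_head".split()
for cam in ("top","scene"):
    p=ctrl.get_image(cam);save(p,cam+'0.png',s=1.25)
    o,d=ray(p,[320,240]);print(cam,np.round(o,3),np.round(d,2))
    for n in names:
      for m in (n,n.replace('warm_','warm ')):
        try:
            print(n,[(np.round(r['centre']).tolist(),round(r['conf'],2)) for r in ctrl.place_of(p,m)][:7]);break
        except ValueError as e: print(n,'err')
state()
E
```

```text
top [0.399 0.018 1.272] [ 0.13 -0.   -0.99]
dryer [([140.0, 294.0], 0.58), ([255.0, 235.0], 0.57)]
stay_knob [([285.0, 252.0], 0.85)]
stay_hole [([297.0, 280.0], 0.83)]
pin_top [([383.0, 244.0], 0.39)]
cold_key_top [([299.0, 227.0], 0.53)]
warm_key_top [([311.0, 226.0], 0.65)]
hour_key_top [([316.0, 215.0], 0.62)]
start_key_top [([377.0, 217.0], 0.69), ([306.0, 222.0], 0.51), ([322.0, 208.0], 0.45)]
seat [([277.0, 188.0], 0.93), ([249.0, 208.0], 0.87), ([222.0, 226.0], 0.75), ([196.0, 249.0], 0.7), ([287.0, 252.0], 0.42)]
half [([464.0, 283.0], 0.93), ([422.0, 276.0], 0.91), ([420.0, 231.0], 0.76)]
cap [([390.0, 185.0], 0.83), ([425.0, 180.0], 0.71), ([382.0, 287.0], 0.69), ([376.0, 218.0], 0.55), ([355.0, 190.0], 0.54), ([326.0, 209.0], 0.26)]
paint_jar [([441.0, 259.0], 0.66)]
glue_stick [([225.0, 229.0], 0.73), ([385.0, 247.0], 0.69)]
paper_cup [([424.0, 182.0], 0.8)]
tape_roll [([144.0, 296.0], 0.81)]
white_head [([515.0, 279.0], 0.68)]
scene [ 1.097 -0.626  1.18 ] [-0.4   0.49 -0.77]
dryer [([356.0, 239.0], 0.79)]
stay_knob [([324.0, 219.0], 0.92)]
stay_hole [([300.0, 219.0], 0.
[... 162 characters left out ...]
 0.49), ([301.0, 220.0], 0.48)]
seat [([376.0, 251.0], 0.9), ([379.0, 232.0], 0.75), ([375.0, 185.0], 0.74), ([379.0, 204.0], 0.62)]
half [([184.0, 346.0], 0.71), ([258.0, 349.0], 0.69), ([224.0, 319.0], 0.59)]
cap [([245.0, 285.0], 0.68), ([299.0, 329.0], 0.63), ([333.0, 330.0], 0.59), ([315.0, 356.0], 0.55)]
paint_jar [([224.0, 348.0], 0.63), ([376.0, 253.0], 0.16)]
glue_stick [([272.0, 316.0], 0.59)]
paper_cup [([290.0, 387.0], 0.62)]
tape_roll [([371.0, 166.0], 0.7), ([185.0, 343.0], 0.25)]
white_head [([144.0, 386.0], 0.58)]
t 1.80 [0.1629 0.6551 0.2453] [[-0.97, 0.241, -0.0], [0.241, 0.97, 0.0], [0.0, 0.0, -1.0]] gap 0.0853 [-0.   1.   0.4] j [-1.36  0.47 -0.05  1.53  0.02  1.14 -0.08]
```

View pics/top0.png

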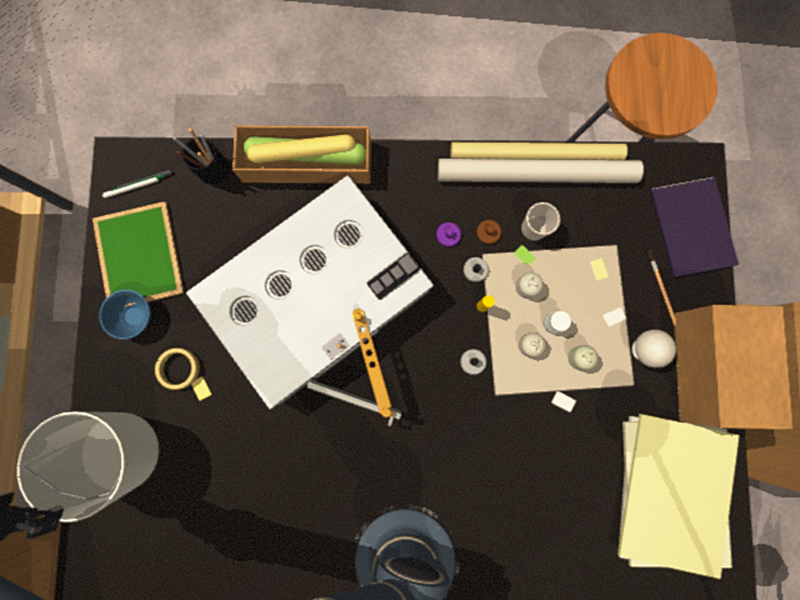

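View pics/scene0.png

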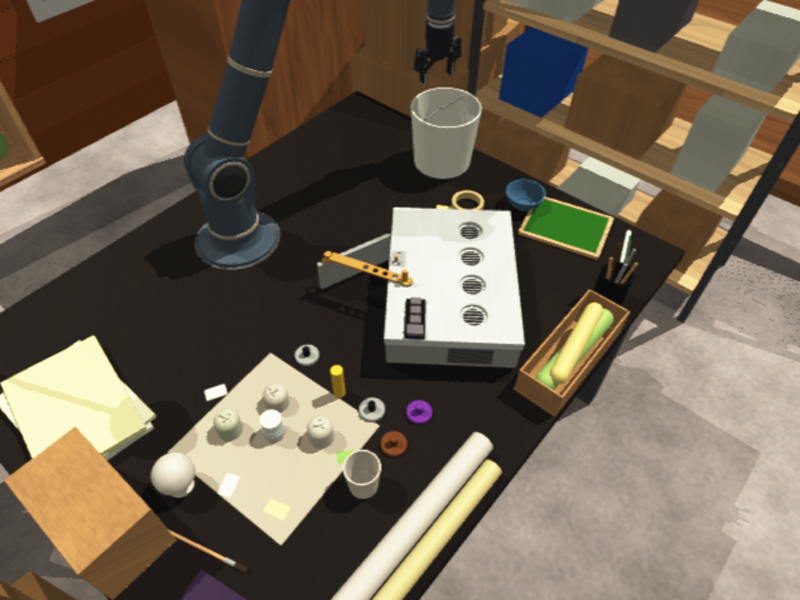

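```bash
cat >> h.py <<'E'
def pl(p,n):
    try: return ctrl.place_of(p,n)
    except ValueError: return ctrl.place_of(p,n.replace('warm_','warm '))
E
python3 - <<'E'
from h import *
T=ctrl.get_image('top');S=ctrl.get_image('scene')
for n,z in (('seat',.102),('half',0),('cap',0),('stay_knob',.139),('stay_hole',.114)):
    a=[r['centre'] for r in pl(T,n) if r['conf']>.4];b=[r['centre'] for r in pl(S,n) if r['conf']>.4]
    for i in a:
        A=atz(T,i,z); best=min(b,key=lambda j:np.linalg.norm(atz(S,j,z)-A)); X=tri([(T,i),(S,best)])
        print(n,np.round(i),'top@z',np.round(A,3),'scene@z',np.round(atz(S,best,z),3),'tri',np.round(X,4))
C=cloud(T);m=(abs(C[...,2]-.11)<.006)&(T['depth']>0)&(C[...,1]>-.1)&(C[...,1]<.45)&(C[...,0]>.3)
n,l,st,_=cv2.connectedComponentsWithStats(m.astype(np.uint8));k=1+np.argmax(st[1:,4])
P=C[l==k];r=cv2.minAreaRect(P[:,:2].astype(np.float32));print('deck rect',r,np.median(P[:,2]))
save(T,'t1.png',(250,130,480,320),3.4)
# wrist relation
W=ctrl.get_image('wrist');s=state();o,d=ray(W,[320,240]);M=Ro.from_quat(s['eef_rot']).as_matrix();print('cam in tool',M.T@(o-s['tcp_pos']),M.T@d,np.array(W['intrinsics'])[0])
E
```

```text
seat [196. 247.] top@z [0.527 0.339 0.102] scene@z [0.525 0.346 0.102] tri [0.5276 0.3389 0.1081]
seat [251. 213.] top@z [0.62  0.199 0.102] scene@z [0.638 0.198 0.102] tri [0.6274 0.2055 0.0852]
seat [222. 225.] top@z [0.586 0.274 0.102] scene@z [0.58  0.278 0.102] tri [0.5842 0.2715 0.1104]
seat [279. 187.] top@z [0.691 0.126 0.102] scene@z [0.685 0.125 0.102] tri [0.6882 0.1241 0.1063]
half [420. 225.] top@z [ 0.607 -0.271  0.   ] scene@z [ 0.601 -0.273  0.   ] tri [ 0.605  -0.2725  0.0042]
half [422. 280.] top@z [ 0.453 -0.274  0.   ] scene@z [ 0.459 -0.273 -0.   ] tri [ 0.4549 -0.273  -0.0047]
half [467. 288.] top@z [ 0.432 -0.399  0.   ] scene@z [ 0.444 -0.393  0.   ] tri [ 0.436  -0.3961 -0.005 ]
cap [358. 186.] top@z [ 0.72  -0.093  0.   ] scene@z [ 0.715 -0.101  0.   ] tri [ 0.7174 -0.0968 -0.002 ]
cap [379. 220.] top@z [ 0.621 -0.153  0.   ] scene@z [ 0.629 -0.154  0.   ] tri [ 0.6242 -0.1525 -0.0078]
cap [378. 289.] top@z [ 0.425 -0.15   0.   ] scene@z [ 0.42  -0.144  0.   ] tri [ 0.4254 -0.1484  0.0106]
cap [391. 186.] top@z [ 0.723 -0.188  0.   ] scene@z [ 0.724 -0.182  0.   ] tri [ 0.7236 -0.1859  0.0051]
stay_knob [287. 256.] top@z [0.504 0.098 0.139] scene@z [0.521 0.111 0.139] tri [0.5117 0.1057 0.1351]Traceback (most recent call last):
  File "<stdin>", line 6, in <module>
ValueError: min() iterable argument is empty
```

```bash
python3 - <<'E'
from h import *
T=ctrl.get_image('top')
C=cloud(T);m=(abs(C[...,2]-.11)<.006)&(T['depth']>0)&(C[...,1]>-.1)&(C[...,1]<.45)&(C[...,0]>.3)
n,l,st,_=cv2.connectedComponentsWithStats(m.astype(np.uint8));k=1+np.argmax(st[1:,4])
P=C[l==k];r=cv2.minAreaRect(P[:,:2].astype(np.float32));print('deck rect',r,np.median(P[:,2]))
for nm,(lo,hi,y0,y1,x0,x1) in dict(halves=(.025,.07,-.5,-.2,.3,.7),).items():
    m=((C[...,2]>lo)&(C[...,2]<hi)&(C[...,1]>y0)&(C[...,1]<y1)&(C[...,0]>x0)&(C[...,0]<x1)).astype(np.uint8)
    n,l,st,ce=cv2.connectedComponentsWithStats(m)
    for i in range(1,n):
        if st[i,4]>15:
            Q=C[l==i];c,rad=cv2.minEnclosingCircle(Q[:,:2].astype(np.float32));print(nm,np.round(ce[i]),st[i,4],np.round(c,3),round(rad,3),'zmax',Q[:,2].max().round(3),T['img'][l==i].mean(0).round())
save(T,'t1.png',(250,130,480,320),3.4)
W=ctrl.get_image('wrist');s=state();o,d=ray(W,[320,240]);M=Ro.from_quat(s['eef_rot']).as_matrix();print('cam in tool',M.T@(o-s['tcp_pos']),M.T@d,M.T@ray(W,[640,240])[1],np.array(W['intrinsics'])[0])
E
```

```text
deck rect ((0.5707480907440186, 0.20647528767585754), (0.3028118908405304, 0.42125403881073), 37.5536994934082) 0.11126917682769502
halves [423. 227.] 321 [ 0.596 -0.272] 0.027 zmax 0.068 [200. 187. 157.]
halves [445. 257.] 283 [ 0.513 -0.33 ] 0.024 zmax 0.07 [225. 221. 204.]
halves [426. 275.] 311 [ 0.463 -0.277] 0.027 zmax 0.061 [202. 187. 156.]
halves [510. 278.] 60 [ 0.457 -0.499] 0.022 zmax 0.07 [174. 160. 136.]
halves [467. 286.] 348 [ 0.436 -0.387] 0.027 zmax 0.07 [191. 185. 144.]
t 2.50 [0.1629 0.6551 0.2453] [[-0.97, 0.241, -0.0], [0.241, 0.97, 0.0], [0.0, 0.0, -1.0]] gap 0.0856 [ 0.5 -1.1 -0.3] j [-1.36  0.47 -0.05  1.53  0.02  1.14 -0.08]
cam in tool [ 0.08254853  0.00054057 -0.12915599] [-0.3082576  0.0191778  0.9514096] [-0.30841388  0.84456079  0.95151478] [387.69879446   0.         312.49515706]
```

View pics/t1.png

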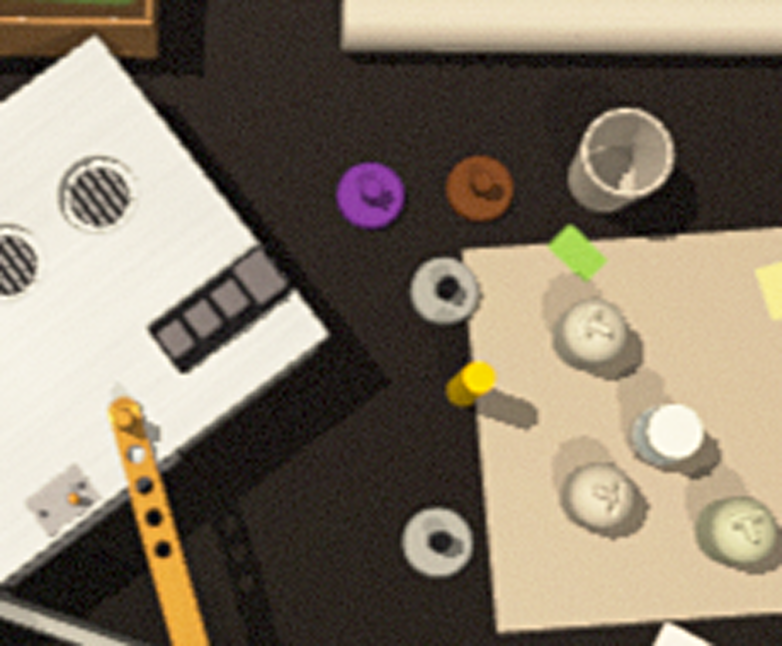

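Call:
apply_moves(
  steps=[
    [-1,[0,0,-1],1],
    [-1,[0,0,-1],1],
    [-1,[0,0,0],1],
    [-1,[0,0,0],1],
    [-1,[0,0,0],1],
  ],
)

```text
t: 3.0
tcp_pos: [0.1629, 0.6551, 0.3258]
eef_rot: [0.293, 0.956, 0.0, -0.0]
force: [0.4, 0.3, -0.0]
finger_gap: 0.085
```

Call:
apply_moves(
  steps=[
    [-1,[0,0,0],1],
    [-1,[0,0,0],1],
    [-1,[0,0,0],1],
    [-1,[0,0,0],1],
    [-1,[0,0,0],0.6],
  ],
)

```text
t: 3.5
tcp_pos: [0.1628, 0.6551, 0.3253]
eef_rot: [0.442, 0.897, 0.0, -0.0]
force: [-0.8, -0.5, -0.3]
finger_gap: 0.0855
```

Call:
apply_moves(
  steps=[
    [-1,[-1,0.1,0],0],
    [-1,[-1,0.1,0],0],
    [-1,[-1,0.1,0],0],
    [-1,[-1,0.1,0],0],
    [-1,[-1,0.1,0],0],
  ],
)

```text
t: 4.0
tcp_pos: [0.3018, 0.5076, 0.3255]
eef_rot: [0.441, 0.897, 0.0, -0.0]
force: [1.4, 0.2, -0.3]
finger_gap: 0.0854
```

Call:
apply_moves(
  steps=[
    [-1,[-1,0.1,0],0],
    [-1,[-1,0.1,0],0],
    [-1,[-1,0.1,0],0],
    [-1,[-1,0.1,0],0],
    [-1,[-1,0.1,0],0],
  ],
)

```text
t: 4.5
tcp_pos: [0.4397, 0.3614, 0.3256]
eef_rot: [0.441, 0.897, 0.0, -0.0]
force: [0.7, 0.6, 0.3]
finger_gap: 0.0855
```

Call:
apply_moves(
  steps=[
    [-1,[-1,0.1,0],0],
    [-1,[-1,0.1,0],0],
    [-1,[-1,0,0],0],
    [-1,[-1,0,0],0],
    [-1,[0,0,0],0],
  ],
)

```text
t: 5.0
tcp_pos: [0.5465, 0.2339, 0.3257]
eef_rot: [0.446, 0.895, -0.001, 0.002]
force: [0.7, -0.9, -0.0]
finger_gap: 0.0859
```

```bash
python3 - <<'E'
from h import *
state()
W=ctrl.get_image('wrist');save(W,'w1.png');np.save('w1.npy',W,allow_pickle=True)
C=cloud(W)
for n,z in (('seat',.102),('pin_top',.128),('cold_key_top',.128),('warm_key_top',.128),('hour_key_top',.128),('start_key_top',.128),('stay_knob',.139),('stay_hole',.114)):
    for r in pl(W,n)[:6]:
        c=r['centre'];u,v=int(round(c[0])),int(round(c[1]));print(n,round(r['conf'],2),np.round(c),'@z',np.round(atz(W,c,z),4),'depth pt',np.round(C[v,u],4))
m=(abs(C[...,2]-.11)<.004)&(W['depth']>0)
n,l,st,_=cv2.connectedComponentsWithStats(m.astype(np.uint8));k=1+np.argmax(st[1:,4])
P=C[l==k];r=cv2.minAreaRect(P[:,:2].astype(np.float32));print('deck rect',r,np.median(P[:,2]),P[:,2].std())
E
```

```text
t 5.00 [0.5465 0.2339 0.3257] [[-0.602, 0.799, 0.003], [0.799, 0.602, -0.003], [-0.004, 0.0, -1.0]] gap 0.0859 [ 0.7 -0.9 -0. ] j [-0.75  0.28  0.35  1.64 -0.1   1.23  0.26]
seat 0.72 [360. 364.] @z [0.6917 0.1274 0.102 ] depth pt [0.6908 0.1277 0.1034]
seat 0.68 [368.  92.] @z [0.5249 0.3419 0.102 ] depth pt [0.5244 0.3416 0.1047]
seat 0.62 [367. 198.] @z [0.5819 0.2718 0.102 ] depth pt [0.5815 0.2714 0.1039]
seat 0.62 [361. 284.] @z [0.6331 0.2002 0.102 ] depth pt [0.6324 0.2008 0.1027]
pin_top 0.59 [164. 234.] @z [0.453  0.1406 0.128 ] depth pt [0.4534 0.1413 0.129 ]
pin_top 0.29 [123. 270.] @z [0.4412 0.0881 0.128 ] depth pt [ 0.4188  0.005  -0.    ]
cold_key_top 0.65 [235. 362.] @z [0.5767 0.0668 0.128 ] depth pt [0.5765 0.067  0.1281]
warm_key_top 0.9 [233. 382.] @z [0.5879 0.0462 0.128 ] depth pt [0.5879 0.0461 0.1285]
warm_key_top 0.31 [360. 285.] @z [0.6222 0.2067 0.128 ] depth pt [0.6325 0.1992 0.1022]
hour_key_top 0.57 [234. 404.] @z [0.6043 0.0235 0.128 ] depth pt [0.6036 0.0241 0.1289]
start_key_top 0.72 [238. 428.] @z [ 6.239e-01 -3.000e-04  1.280e-01] depth pt [0.6244 0.     0.1286]
start_key_top 0.32 [ 74. 356.] @z [ 0.4453 -0.0232  0.128 ] depth pt [ 0.4275 -0.1382  0.0118]
stay_knob 0.81 [195. 308.] @z [0.5123 0.1018 0.139 ] depth pt [0.5123 0.1077 0.1487]
stay_knob 0.68 [366.  91.] @z [0.5203 0.3372 0.139 ] depth pt [0.5226 0.3414 0.1033]
stay_hole 0.77 [122. 269.] @z [0.4371 0.0799 0.114 ] depth pt [0.4173 0.0064 0.0013]
deck rect ((0.5737975835800171, 0.2036915421485901), (0.3013438582420349, 0.415580153465271), 37.736209869384766) 0.1105303403423445 0.0007934500830609058
```

View pics/w1.png

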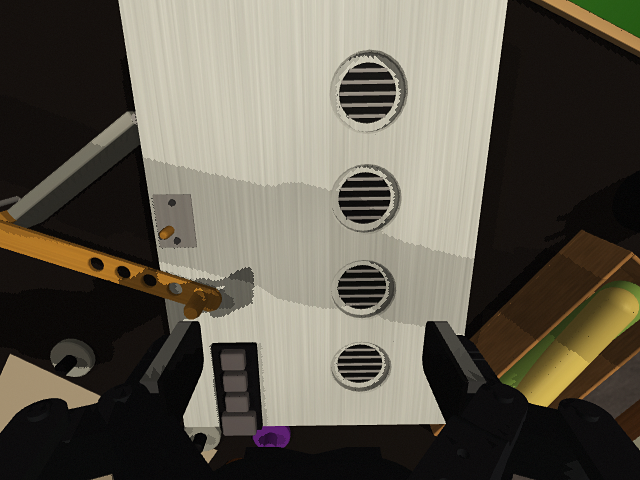

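```bash
python3 - <<'E'
from h import *
W=np.load('w1.npy',allow_pickle=True).item();C=cloud(W);ok=W['depth']>0
rough=np.array([[.5249,.3419],[.5819,.2718],[.6331,.2002],[.6917,.1274]])
rough=np.array([[.526,.341],[.581,.271],[.634,.2],[.691,.128]])
S=[]
for r in rough:
    m=ok&(np.hypot(C[...,0]-r[0],C[...,1]-r[1])<.042)&(C[...,2]<.106)&(C[...,2]>.09)
    P=C[m];c,rad=cv2.minEnclosingCircle(P[:,:2].astype(np.float32))
    # rim points: deck-level pts hole -> fit circle by least squares on inner boundary
    q=ok&(np.hypot(C[...,0]-r[0],C[...,1]-r[1])<.05)&(C[...,2]>.1085)&(C[...,2]<.113)
    Q=C[q][:,:2];ang=np.arctan2(*(Q-r).T[::-1]);B=[]
    for a in np.arange(-np.pi,np.pi,.1):
        k=abs(ang-a)<.08
        if k.any():
            d=np.hypot(*(Q[k]-r).T);B.append(Q[k][d.argmin()])
    B=np.array(B);A=np.c_[2*B,np.ones(len(B))];s=np.linalg.lstsq(A,(B**2).sum(1),rcond=None)[0]
    R=np.sqrt(s[2]+s[0]**2+s[1]**2);S.append(s[:2])
    print('floor',np.round(c,4),round(rad,4),'z',np.median(P[:,2]).round(4),'rim fit',np.round(s[:2],4),R.round(4))
S=np.array(S);d=S-S.mean(0);off=np.array([135,45,-45,-135])/1e3
yv=(off[:,None]*d).sum(0);yv/=np.linalg.norm(yv);print('spacing',d@yv,'yaw',np.degrees(np.arctan2(-yv[0],yv[1])),'mid',S.mean(0))
xv=np.array([yv[1],-yv[0]])
r=np.array([.5738,.2037]);print('mid in rect frame',(S.mean(0)-r)@xv,(S.mean(0)-r)@yv)
D=lambda P:np.c_[(P-r)@xv,(P-r)@yv]
m=ok&(C[...,2]>.1235)&(C[...,2]<.132);n,l,st,ce=cv2.connectedComponentsWithStats(m.astype(np.uint8))
for i in range(1,n):
    if st[i,4]>15:
        P=C[l==i];b=cv2.minAreaRect(P[:,:2].astype(np.float32));print('z128 blob',np.round(ce[i]),st[i,4],'c',np.round(b[0],4),'size',np.round(b[1],4),'z',P[:,2].mean().round(4),'dryer',D(np.array([b[0]])).round(4))
m=ok&(C[...,2]>.135)&(C[...,2]<.16)&(C[...,1]<.2)&(C[...,0]<.6);n,l,st,ce=cv2.connectedComponentsWithStats(m.astype(np.uint8))
for i in range(1,n):
    if st[i,4]>15:
        P=C[l==i];print('knob',np.round(ce[i]),st[i,4],P[:,:2].mean(0).round(4),'zmax',P[:,2].max().round(4),'top',P[P[:,2]>P[:,2].max()-.003].mean(0).round(4))
m=ok&(C[...,2]>.1165)&(C[...,2]<.1225);n,l,st,ce=cv2.connectedComponentsWithStats(m.astype(np.uint8))
for i in range(1,n):
    if st[i,4]>100:
        P=C[l==i];b=cv2.minAreaRect(P[:,:2].astype(np.float32));print('z119',np.round(ce[i]),st[i,4],'c',np.round(b[0],4),np.round(b[1],4),np.round(b[2]))
E
```

```text
floor [0.5246 0.3408] 0.0311 z 0.103 rim fit [0.5243 0.3404] 0.0308
floor [0.5802 0.2694] 0.031 z 0.103 rim fit [0.5795 0.2696] 0.0308
floor [0.6359 0.1977] 0.0309 z 0.103 rim fit [0.6346 0.1988] 0.0307
floor [0.6913 0.1265] 0.0309 z 0.103 rim fit [0.6898 0.1277] 0.0308
spacing [ 0.13467135  0.04491029 -0.04476642 -0.13481522] yaw 37.877983322031895 mid [0.60705345 0.23413515]
mid in rect frame 0.04493424606431091 0.0036060543423456245
z128 blob [164. 234.] 89 c [0.4532 0.14  ] size [0.0079 0.0086] z 0.1275 dryer [[-0.1343  0.0237]]
z128 blob [200. 297.] 77 c [0.5113 0.1067] size [0.0153 0.0065] z 0.1279 dryer [[-0.1089 -0.0382]]
z128 blob [232. 361.] 458 c [0.5742 0.0653] size [0.0238 0.0208] z 0.1279 dryer [[-0.0847 -0.1095]]
z128 blob [235. 382.] 434 c [0.5898 0.045 ] size [0.0242 0.0202] z 0.1279 dryer [[-0.0848 -0.1351]]
z128 blob [238. 417.] 1157 c [0.6158 0.0117] size [0.0359 0.052 ] z 0.1279 dryer [[-0.0848 -0.1773]]
knob [193. 308.] 327 [0.5113 0.105 ] zmax 0.1524 top [0.5115 0.1024 0.1505]
z119 [ 99. 265.] 4725 c [0.4309 0.077 ] [0.2079 0.026 ] 17.0
z119 [238. 379.] 1740 c [0.5989 0.0333] [0.0462 0.1084] 38.0
```

Call:
apply_moves(
  steps=[
    [-1,[-0.8,-0.5,0],0],
    [-1,[-0.8,-0.5,0],0],
    [-1,[-0.8,-0.5,0],0],
    [-1,[-0.8,-0.5,0],0],
    [-1,[-0.8,-0.5,0],0],
  ],
)

```text
t: 5.95
tcp_pos: [0.5612, 0.0522, 0.3255]
eef_rot: [0.441, 0.898, 0.0, 0.0]
force: [-0.1, -0.2, -0.3]
finger_gap: 0.0852
```

Call:
apply_moves(
  steps=[
    [-1,[-0.8,-0.5,0],0],
    [-1,[-0.8,-0.5,0],0],
    [-1,[-0.8,-0.5,0],0],
    [-1,[-0.8,-0.5,0],0],
    [-1,[-0.8,-0.5,0],0],
  ],
)

```text
t: 6.45
tcp_pos: [0.58, -0.1355, 0.3254]
eef_rot: [0.441, 0.898, 0.0, 0.0]
force: [0.1, -0.6, 0.2]
finger_gap: 0.0853
```

Call:
apply_moves(
  steps=[
    [-1,[-0.8,-0.5,0.6],0],
    [-1,[-0.8,-0.5,0.6],0],
    [-1,[-0.8,-0.5,0.6],0],
    [-1,[-0.4,-0.3,0],0],
    [-1,[0,0,0],0],
  ],
)

```text
t: 6.95
tcp_pos: [0.5899, -0.2709, 0.2524]
eef_rot: [0.444, 0.896, -0.001, -0.0]
force: [0.3, 0.3, -0.5]
finger_gap: 0.0853
```

```bash
cat >> h.py <<'E'
def circ(Q,z0=0):
    # fit of 54mm upright side: robust min enclosing circle
    c,r=cv2.minEnclosingCircle(Q[:,:2].astype(np.float32));return np.array(c),r
def halves(p,lo=.012,hi=.075,box=(.3,.72,-.5,-.2)):
    C=cloud(p);m=((p['depth']>0)&(C[...,2]>lo)&(C[...,2]<hi)&(C[...,0]>box[0])&(C[...,0]<box[1])&(C[...,1]>box[2])&(C[...,1]<box[3])).astype(np.uint8)
    n,l,st,ce=cv2.connectedComponentsWithStats(m)
    for i in range(1,n):
        if st[i,4]>40:
            Q=C[l==i];c,r=circ(Q);print('blob px',ce[i].round(),st[i,4],'c',c.round(4),'r',round(r,4),'zmax',Q[:,2].max().round(4))
def delta(target):
    s=state();M=Ro.from_quat(s['eef_rot']).as_matrix();d=M.T@(np.array(target)-s['tcp_pos'])
    print('delta tool mm',(d*1e3).round(1),'units',(d/.04).round(2),'ynow deg',np.degrees(np.arctan2(M[1,1],M[0,1])).round(2))
E
python3 - <<'E'
from h import *
W=ctrl.get_image('wrist');T=ctrl.get_image('top')
print('wrist');halves(W);print('top');halves(T)
halves(T,.006,.1,(.3,.75,-.22,-.08))
delta([.596,-.272,.15])
E
```

```text
wrist
blob px [194. 127.] 3477 c [ 0.4646 -0.2774] r 0.027 zmax 0.0587
blob px [104. 208.] 3710 c [ 0.4375 -0.3873] r 0.0273 zmax 0.0667
blob px [207. 212.] 2908 c [ 0.5146 -0.3302] r 0.0245 zmax 0.0652
blob px [318. 215.] 2955 c [ 0.5969 -0.2729] r 0.027 zmax 0.0659
blob px [403. 296.] 1326 c [ 0.7162 -0.2894] r 0.0292 zmax 0.075
blob px [ 55. 320.] 1275 c [ 0.4579 -0.4996] r 0.0236 zmax 0.075
top
blob px [422. 186.] 44 c [ 0.7126 -0.2715] r 0.013 zmax 0.0749
blob px [423. 228.] 341 c [ 0.5957 -0.2721] r 0.0273 zmax 0.0689
blob px [510. 278.] 83 c [ 0.4582 -0.4995] r 0.0229 zmax 0.0746
blob px [360. 187.] 225 c [ 0.7179 -0.0939] r 0.029 zmax 0.0384
blob px [390. 185.] 293 c [ 0.7207 -0.1883] r 0.0312 zmax 0.0369
blob px [380. 215.] 291 c [ 0.6369 -0.1537] r 0.0303 zmax 0.0371
blob px [388. 242.] 123 c [ 0.5482 -0.1683] r 0.0159 zmax 0.0995
blob px [378. 289.] 317 c [ 0.426  -0.1507] r 0.0304 zmax 0.0376
t 7.05 [ 0.5916 -0.2666  0.2533] [[-0.611, 0.792, 0.0], [0.792, 0.611, 0.001], [0.0, 0.001, -1.0]] gap 0.0853 [ 0.6  0.6 -0.7] j [-0.02  0.45  0.54  1.62 -0.25  1.14  1.23]
delta tool mm [-7.000e+00  1.000e-01  1.033e+02] units [-0.18  0.    2.58] ynow deg 37.65
```

Call:
apply_moves(
  steps=[
    [-1,[-0.19,0,1],0],
    [-1,[0,0,1],0],
    [-1,[0,0,1],0],
    [-1,[0,0,1],0],
    [-1,[0,0,1],0],
  ],
)

```text
t: 7.55
tcp_pos: [0.5974, -0.2703, 0.0527]
eef_rot: [0.44, 0.898, 0.001, 0.001]
force: [0.6, 1.1, -0.1]
finger_gap: 0.085
```

Call:
apply_moves(
  steps=[
    [-1,[0,0,0.6],0],
    [-1,[0,0,0.18],0],
    [1,[0,0,0],0],
    [1,[0,0,0],0],
    [1,[0,0,0],0],
  ],
)

```text
t: 8.05
tcp_pos: [0.5977, -0.2737, 0.0248]
eef_rot: [0.441, 0.898, 0.0, 0.002]
force: [-0.4, -0.1, 0.2]
finger_gap: 0.0522
```

Call:
apply_moves(
  steps=[
    [1,[0,0,0],0],
    [1,[0,0,0],0],
    [1,[0,0,-0.2],0],
    [1,[0,0,-0.8],0],
    [1,[0,0,-1],0],
  ],
)

```text
t: 8.55
tcp_pos: [0.5945, -0.2727, 0.1018]
eef_rot: [0.441, 0.897, -0.0, -0.002]
force: [1.3, -0.3, -0.1]
finger_gap: 0.0524
```

Call:
apply_moves(
  steps=[
    [1,[0,0,-1],0],
    [1,[0,0,-1],0],
    [1,[0,0,-1],0],
    [1,[0,0,-0.6],0],
    [1,[0,0,0],0],
  ],
)

```text
t: 9.05
tcp_pos: [0.5973, -0.2748, 0.2513]
eef_rot: [0.441, 0.897, 0.001, 0.004]
force: [-0.2, -0.3, -0.4]
finger_gap: 0.0525
```

```bash
python3 - <<'E'
from h import *
W=ctrl.get_image('wrist');save(W,'w2.png')
delta([.6905,.127,.25]);delta([.5245,.3406,.25])
C=cloud(W);s=ctrl.read_state();tp=np.array(s['tcp_pos']);m=(W['depth']>0)&(np.hypot(C[...,0]-tp[0],C[...,1]-tp[1])<.06)&(C[...,2]>tp[2]-.06)&(C[...,2]<tp[2]+.06)
for z in range(-50,50,10):
    q=m&(C[...,2]>tp[2]+z/1e3)&(C[...,2]<tp[2]+(z+10)/1e3); 
    if q.sum()>20: print(z,q.sum(),(C[q].mean(0)-tp).round(4))
E
```

```text
t 9.10 [ 0.5963 -0.2739  0.2485] [[-0.61, 0.792, 0.004], [0.792, 0.61, -0.001], [-0.003, 0.003, -1.0]] gap 0.0526 [ 0.5  1.  -1.4] j [-0.01  0.47  0.54  1.61 -0.26  1.14  1.25]
delta tool mm [260.1 319.3  -1.5] units [ 6.5   7.98 -0.04] ynow deg 37.61
t 9.10 [ 0.5963 -0.2739  0.2485] [[-0.61, 0.792, 0.004], [0.792, 0.61, -0.001], [-0.003, 0.003, -1.0]] gap 0.0526 [ 0.5  1.  -1.4] j [-0.01  0.47  0.54  1.61 -0.26  1.14  1.25]
delta tool mm [530.6 318.2  -2.4] units [13.27  7.96 -0.06] ynow deg 37.61
-30 132 [-0.0127  0.0173 -0.0208]
-20 930 [-0.0127  0.0175 -0.0148]
-10 1338 [-0.0112  0.0159 -0.0044]
0 2335 [-0.0091  0.0131  0.0052]
10 2950 [-0.009   0.0129  0.0152]
20 7667 [-0.0071  0.0101  0.026 ]
30 13836 [-0.0024  0.0045  0.0346]
40 12321 [-0.0028  0.0026  0.046 ]
```

View pics/w2.png

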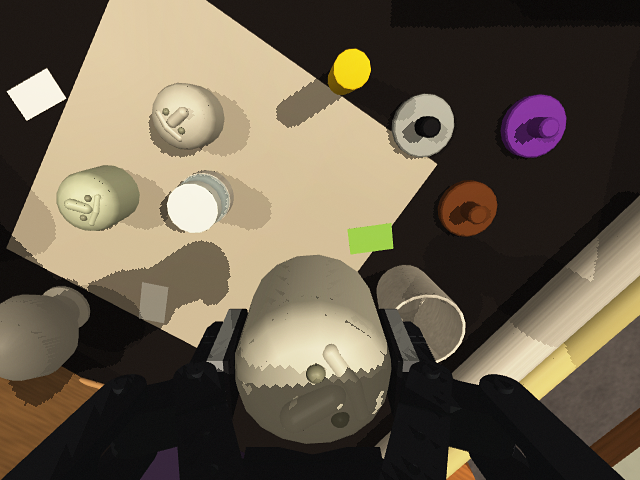

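Call:
apply_moves(
  steps=[
    [1,[0.65,0.8,0],0],
    [1,[0.65,0.8,0],0],
    [1,[0.65,0.8,0],0],
    [1,[0.65,0.8,0],0],
    [1,[0.65,0.8,0],0],
  ],
)

```text
t: 9.6
tcp_pos: [0.6422, -0.0708, 0.2443]
eef_rot: [0.441, 0.897, -0.001, -0.002]
force: [0.8, 0.9, -0.2]
finger_gap: 0.0523
```

Call:
apply_moves(
  steps=[
    [1,[0.65,0.8,0],0],
    [1,[0.65,0.8,0],0],
    [1,[0.65,0.8,0],0],
    [1,[0.65,0.8,0],0],
    [1,[0.65,0.78,0],0],
  ],
)

```text
t: 10.1
tcp_pos: [0.689, 0.1292, 0.244]
eef_rot: [0.441, 0.897, -0.001, -0.001]
force: [0.5, -0.4, -0.1]
finger_gap: 0.0526
```

Call:
apply_moves(
  steps=[
    [1,[0,0,0.9],0],
    [1,[0,0,0.8],0],
    [1,[0,0,0.4],0],
    [1,[0,0,0],0],
    [1,[0,0,0],0],
  ],
)

```text
t: 10.6
tcp_pos: [0.6902, 0.1269, 0.1625]
eef_rot: [0.442, 0.897, -0.0, 0.0]
force: [0.2, -0.7, -0.1]
finger_gap: 0.0527
```

```bash
cat >> h.py <<'E'
def held(p,zb=-.02,zt=.05):
    # held thing relative to tcp, tool axes, from wrist cloud between the fingers
    s=ctrl.read_state();M=Ro.from_quat(s['eef_rot']).as_matrix();X=(cloud(p)-np.array(s['tcp_pos']))@M
    return X
E
python3 - <<'E'
from h import *
tp=[]
for _ in range(4):
    W=ctrl.get_image('wrist');s=ctrl.read_state();tp.append(s['tcp_pos'])
print('mean tcp',np.mean(tp,0).round(4),np.std(tp,0).round(4))
delta([.6905,.127,.125])
X=held(W);m=(W['depth']>0)&(abs(X[...,0])<.045)&(abs(X[...,1])<.023)&(X[...,2]<.035)&(X[...,2]>-.045)
P=X[m];print('held x',P[:,0].min().round(4),P[:,0].max().round(4),'z(bottom)',P[:,2].max().round(4))
for z in range(-40,35,5):
    q=P[(P[:,2]>z/1e3)&(P[:,2]<(z+5)/1e3)]
    if len(q)>30: print(z,len(q),'x',np.percentile(q[:,0],[1,99]).round(4))
E
```

```text
mean tcp [0.6909 0.1271 0.1639] [0.0001 0.0001 0.0002]
t 10.80 [0.6909 0.1273 0.164 ] [[-0.61, 0.792, 0.003], [0.792, 0.61, 0.001], [-0.001, 0.003, -1.0]] gap 0.0525 [ 0.4 -0.2 -0.3] j [-0.53  0.61  0.44  1.57 -0.29  1.03  0.64]
delta tool mm [ 0.  -0.6 39. ] units [ 0.   -0.01  0.97] ynow deg 37.61
held x -0.0242 0.0275 z(bottom) 0.0252
-40 1705 x [-0.0064  0.0115]
-35 7601 x [-0.0166  0.0183]
-30 4933 x [-0.0191  0.0238]
-25 2036 x [0.0017 0.0259]
-20 1226 x [0.0124 0.0269]
-15 805 x [0.0144 0.0269]
-10 722 x [0.0143 0.0269]
-5 638 x [0.0144 0.0269]
0 592 x [0.0145 0.027 ]
5 531 x [0.0148 0.0269]
10 478 x [0.0143 0.027 ]
15 463 x [0.0146 0.027 ]
20 319 x [0.0145 0.027 ]
```

Call:
apply_moves(
  steps=[
    [1,[0,0,0.5],0],
    [1,[0,0,0.3],0],
    [1,[0,0,0.15],0],
    [1,[0,0,0],0],
    [1,[0,0,0],0],
  ],
)

```text
t: 11.3
tcp_pos: [0.6895, 0.1275, 0.1266]
eef_rot: [0.441, 0.897, 0.0, -0.001]
force: [-6.2, -0.9, 11.2]
finger_gap: 0.0522
```

Call:
apply_moves(
  steps=[
    [-1,[0,0,0],0],
    [-1,[0,0,0],0],
    [-1,[0,0,0],0],
    [-1,[0,0,0],0],
    [-1,[0,0,-0.3],0],
  ],
)

```text
t: 11.8
tcp_pos: [0.6886, 0.1274, 0.1344]
eef_rot: [0.441, 0.897, -0.001, -0.002]
force: [-0.4, 0.4, -0.8]
finger_gap: 0.0854
```

Call:
apply_moves(
  steps=[
    [-1,[0,0,-1],0],
    [-1,[0,0,-1],0],
    [-1,[0,0,-1],0],
    [-1,[0,0,0],0],
    [-1,[0,0,0],0],
  ],
)

```text
t: 12.3
tcp_pos: [0.6904, 0.1273, 0.258]
eef_rot: [0.441, 0.897, 0.001, 0.001]
force: [-0.5, 0.2, -0.7]
finger_gap: 0.0854
```

```bash
python3 - <<'E'
from h import *
W=ctrl.get_image('wrist');T=ctrl.get_image('top')
print('wrist');halves(W,.115,.18,(.5,.76,.05,.4));print('top seats');halves(T,.125,.17,(.5,.76,.05,.4));print('table');halves(T)
delta([.6905,.127,.25]);delta([.464,-.277,.25])
E
```

```text
wrist
blob px [ 67. 105.] 2400 c [0.5152 0.1033] r 0.0167 zmax 0.1525
blob px [135. 213.] 3210 c [0.5824 0.0559] r 0.0331 zmax 0.1309
blob px [311. 240.] 5486 c [0.6901 0.1283] r 0.0271 zmax 0.1684
top seats
blob px [301. 229.] 66 c [0.5731 0.0642] r 0.0136 zmax 0.1358
blob px [286. 253.] 41 c [0.5111 0.1035] r 0.0101 zmax 0.155
table
blob px [426. 187.] 72 c [ 0.7131 -0.2858] r 0.0245 zmax 0.0742
blob px [445. 257.] 307 c [ 0.5131 -0.3286] r 0.0243 zmax 0.0696
blob px [425. 275.] 335 c [ 0.4635 -0.2767] r 0.0273 zmax 0.0611
blob px [510. 278.] 81 c [ 0.4569 -0.4984] r 0.0215 zmax 0.0749
blob px [466. 286.] 372 c [ 0.4362 -0.3869] r 0.0273 zmax 0.0677
t 12.40 [0.6891 0.1275 0.2551] [[-0.611, 0.792, -0.002], [0.792, 0.611, -0.0], [0.001, -0.002, -1.0]] gap 0.0854 [0.8 0.4 0.3] j [-0.55  0.53  0.47  1.47 -0.25  1.2   0.61]
delta tool mm [-1.3  0.8  5.1] units [-0.03  0.02  0.13] ynow deg 37.63
t 12.40 [0.6891 0.1275 0.2551] [[-0.611, 0.792, -0.002], [0.792, 0.611, -0.0], [0.001, -0.002, -1.0]] gap 0.0854 [0.8 0.4 0.3] j [-0.55  0.53  0.47  1.47 -0.25  1.2   0.61]
delta tool mm [-182.9 -425.3    5.6] units [ -4.57 -10.63   0.14] ynow deg 37.63
```

Call:
apply_moves(
  steps=[
    [-1,[-0.4,-0.97,0],0],
    [-1,[-0.4,-0.97,0],0],
    [-1,[-0.4,-0.97,0],0],
    [-1,[-0.4,-0.97,0],0],
    [-1,[-0.4,-0.97,0],0],
  ],
)

```text
t: 12.9
tcp_pos: [0.5832, -0.0555, 0.2544]
eef_rot: [0.441, 0.897, -0.001, -0.001]
force: [0.9, -0.9, -0.1]
finger_gap: 0.0856
```

Call:
apply_moves(
  steps=[
    [-1,[-0.4,-0.97,0],0],
    [-1,[-0.4,-0.97,0],0],
    [-1,[-0.4,-0.97,0],0],
    [-1,[-0.4,-0.97,0],0],
    [-1,[-0.4,-0.97,0],0],
  ],
)

```text
t: 13.4
tcp_pos: [0.4785, -0.2369, 0.2547]
eef_rot: [0.441, 0.897, -0.0, -0.001]
force: [0.1, -0.1, -0.3]
finger_gap: 0.0853
```

Call:
apply_moves(
  steps=[
    [-1,[-0.57,-0.93,0],0],
    [-1,[0,0,0],0],
    [-1,[0,0,0],0],
  ],
)

```text
t: 13.7
tcp_pos: [0.4636, -0.2775, 0.2549]
eef_rot: [0.443, 0.897, -0.0, -0.001]
force: [1.0, 0.1, -0.1]
finger_gap: 0.0855
```

```bash
python3 - <<'E'
from h import *
W=ctrl.get_image('wrist');halves(W)
delta([.464,-.277,.022])
E
```

```text
blob px [313. 207.] 2752 c [ 0.4642 -0.2775] r 0.0271 zmax 0.058
blob px [223. 279.] 2883 c [ 0.4369 -0.3873] r 0.027 zmax 0.0657
blob px [321. 283.] 2547 c [ 0.5141 -0.3301] r 0.0244 zmax 0.0646
blob px [ 63. 276.] 63 c [ 0.3052 -0.4963] r 0.0054 zmax 0.0142
blob px [503. 356.] 1377 c [ 0.7103 -0.2773] r 0.019 zmax 0.075
t 13.75 [ 0.4645 -0.2762  0.2549] [[-0.611, 0.792, -0.002], [0.792, 0.611, 0.001], [0.002, -0.001, -1.0]] gap 0.0856 [ 0.6  0.8 -0.9] j [-0.06  0.27  0.63  1.87 -0.18  1.06  1.3 ]
delta tool mm [ -0.9  -0.7 232.9] units [-0.02 -0.02  5.82] ynow deg 37.63
```

Call:
apply_moves(
  steps=[
    [-1,[-0.02,-0.02,1],0],
    [-1,[0,0,1],0],
    [-1,[0,0,1],0],
    [-1,[0,0,1],0],
    [-1,[0,0,1],0],
  ],
)

```text
t: 14.25
tcp_pos: [0.4654, -0.2757, 0.0538]
eef_rot: [0.44, 0.898, 0.0, -0.001]
force: [-0.5, 0.4, 0.2]
finger_gap: 0.0851
```

Call:
apply_moves(
  steps=[
    [-1,[0,0,0.6],0],
    [-1,[0,0,0.22],0],
    [-1,[0,0,0],0],
    [1,[0,0,0],0],
    [1,[0,0,0],0],
  ],
)

```text
t: 14.75
tcp_pos: [0.4658, -0.2783, 0.0247]
eef_rot: [0.441, 0.898, 0.0, 0.001]
force: [0.1, 0.2, 0.2]
finger_gap: 0.0591
```

Call:
apply_moves(
  steps=[
    [1,[0,0,0],0],
    [1,[0,0,0],0],
    [1,[0,0,0],0],
    [1,[0,0,-0.3],0],
    [1,[0,0,-0.8],0],
  ],
)

```text
t: 15.25
tcp_pos: [0.4633, -0.2771, 0.067]
eef_rot: [0.441, 0.897, 0.0, -0.002]
force: [0.4, -0.1, -0.7]
finger_gap: 0.0518
```

Call:
apply_moves(
  steps=[
    [1,[0,0,-1],0],
    [1,[0,0,-1],0],
    [1,[0,0,-1],0],
    [1,[0,0,-1],0],
    [1,[0,0,-0.7],0],
  ],
)

```text
t: 15.75
tcp_pos: [0.4648, -0.2787, 0.2593]
eef_rot: [0.442, 0.897, 0.001, 0.002]
force: [-0.1, -0.4, -1.2]
finger_gap: 0.052
```

Call:
apply_moves(
  steps=[
    [1,[0.6,0.95,0],0],
    [1,[0.6,0.95,0],0],
    [1,[0.6,0.95,0],0],
    [1,[0.6,0.95,0],0],
    [1,[0.6,0.95,0],0],
  ],
)

```text
t: 16.25
tcp_pos: [0.5419, -0.0655, 0.2567]
eef_rot: [0.442, 0.897, 0.001, 0.001]
force: [0.8, -0.4, -0.2]
finger_gap: 0.0514
```

Call:
apply_moves(
  steps=[
    [1,[0.6,0.95,0],0],
    [1,[0.6,0.95,0],0],
    [1,[0.6,0.95,0],0],
    [1,[0.6,0.95,0],0],
    [1,[0.6,0.95,0],0],
  ],
)

```text
t: 16.75
tcp_pos: [0.6192, 0.1455, 0.2568]
eef_rot: [0.441, 0.897, 0.001, 0.001]
force: [0.2, -0.6, -0.4]
finger_gap: 0.0517
```

Call:
apply_moves(
  steps=[
    [1,[0.8,1,0],0],
    [1,[0,0,0],0],
    [1,[0,0,0.9],0],
    [1,[0,0,0.9],0],
    [1,[0,0,0],0],
  ],
)

```text
t: 17.25
tcp_pos: [0.6272, 0.1919, 0.1794]
eef_rot: [0.441, 0.897, -0.003, -0.003]
force: [-2.1, -0.4, -1.4]
finger_gap: 0.0516
```

```bash
cat >> h.py <<'E'
def heldrep(p,ymax=.02):
    X=held(p);m=(p['depth']>0)&(abs(X[...,0])<.045)&(abs(X[...,1])<ymax)&(X[...,2]<.05)&(X[...,2]>-.02)
    P=X[m];print('held x99',np.percentile(P[:,0],99).round(4),'y',np.percentile(P[:,1],[1,99]).round(4),'bottom below tcp',np.percentile(P[:,2],99.7).round(4),len(P))
E
python3 - <<'E'
from h import *
ctrl.get_image('wrist');W=ctrl.get_image('wrist');heldrep(W);delta([.6352,.1983,.1262])
T=ctrl.get_image('top');halves(T)
E
```

```text
held x99 0.0291 y [-0.0197  0.0196] bottom below tcp 0.0263 9915
t 17.35 [0.6309 0.1924 0.1844] [[-0.61, 0.792, 0.0], [0.792, 0.61, -0.0], [-0.0, 0.0, -1.0]] gap 0.0517 [ 0.7 -0.   0.2] j [-0.66  0.52  0.43  1.66 -0.25  1.02  0.51]
delta tool mm [ 2.1  7.  58.2] units [0.05 0.17 1.45] ynow deg 37.61
blob px [426. 188.] 80 c [ 0.7133 -0.286 ] r 0.0246 zmax 0.0739
blob px [445. 257.] 309 c [ 0.5133 -0.3289] r 0.0244 zmax 0.0699
blob px [510. 278.] 82 c [ 0.4571 -0.4979] r 0.0215 zmax 0.0749
blob px [466. 286.] 371 c [ 0.4358 -0.3872] r 0.0274 zmax 0.0699
```

Call:
apply_moves(
  steps=[
    [1,[0,0.17,0],0],
    [1,[0,0,0.6],0],
    [1,[0,0,0.5],0],
    [1,[0,0,0.15],0],
    [1,[0,0,0.12],0],
  ],
)

```text
t: 17.9
tcp_pos: [0.6372, 0.1971, 0.1294]
eef_rot: [0.441, 0.897, 0.001, 0.001]
force: [0.1, -0.6, -1.2]
finger_gap: 0.0519
```

Call:
apply_moves(
  steps=[
    [1,[0,0,0],0],
    [1,[0,0,0.03],0],
    [1,[0,0,0],0],
  ],
)

```text
t: 18.2
tcp_pos: [0.6368, 0.1969, 0.1282]
eef_rot: [0.441, 0.897, 0.001, 0.0]
force: [1.0, 0.1, -0.4]
finger_gap: 0.052
```

```bash
python3 - <<'E'
from h import *
W=ctrl.get_image('wrist');heldrep(W);delta([.6352,.1983,.1262])
E
```

```text
held x99 0.0445 y [-0.0197  0.0197] bottom below tcp 0.0265 11908
t 18.25 [0.6367 0.1968 0.1281] [[-0.611, 0.792, 0.001], [0.792, 0.611, 0.001], [-0.0, 0.001, -1.0]] gap 0.0519 [-0.4 -0.3 -0.4] j [-0.64  0.59  0.41  1.69 -0.28  0.92  0.53]
delta tool mm [ 2.  -0.3  1.9] units [ 0.05 -0.01  0.05] ynow deg 37.63
```

No contact yet; lower 1.5 mm more and release.

Call:
apply_moves(
  steps=[
    [1,[0,0,0.04],0],
    [1,[0,0,0],0],
    [-1,[0,0,0],0],
    [-1,[0,0,0],0],
    [-1,[0,0,0],0],
  ],
)

```text
t: 18.75
tcp_pos: [0.6362, 0.1968, 0.1256]
eef_rot: [0.441, 0.897, -0.0, -0.0]
force: [-0.2, 0.9, 0.0]
finger_gap: 0.0852
```

Call:
apply_moves(
  steps=[
    [-1,[0,0,0],0],
    [-1,[0,0,-0.3],0],
    [-1,[0,0,-1],0],
    [-1,[0,0,-1],0],
    [-1,[0,0,-0.8],0],
  ],
)

```text
t: 19.25
tcp_pos: [0.6369, 0.1966, 0.2531]
eef_rot: [0.441, 0.897, 0.001, 0.001]
force: [0.4, 0.7, -0.3]
finger_gap: 0.0857
```

Call:
apply_moves(
  steps=[
    [-1,[0,0,0],0],
    [-1,[0,0,0],0],
  ],
)

```text
t: 19.45
tcp_pos: [0.6366, 0.1968, 0.2512]
eef_rot: [0.441, 0.897, 0.001, 0.001]
force: [-0.6, 0.8, 0.2]
finger_gap: 0.0854
```

```bash
python3 - <<'E'
from h import *
W=ctrl.get_image('wrist')
halves(W,.115,.18,(.5,.76,.05,.4))
delta([.4365,-.387,.25])
E
```

```text
blob px [312. 240.] 5291 c [0.6363 0.1987] r 0.027 zmax 0.1598
blob px [ 87. 240.] 1929 c [0.515  0.1038] r 0.0166 zmax 0.1523
blob px [143. 322.] 2113 c [0.5733 0.0673] r 0.0247 zmax 0.1308
blob px [312. 355.] 5251 c [0.6897 0.1286] r 0.0273 zmax 0.1681
t 19.50 [0.6358 0.1967 0.2496] [[-0.611, 0.792, -0.001], [0.792, 0.611, 0.0], [0.0, -0.0, -1.0]] gap 0.0853 [ 0.2  0.1 -1.2] j [-0.68  0.47  0.45  1.57 -0.22  1.15  0.48]
delta tool mm [-3.406e+02 -5.143e+02 -4.000e-01] units [-8.510e+00 -1.286e+01 -1.000e-02] ynow deg 37.63
```

Call:
apply_moves(
  steps=[
    [-1,[-0.6,-0.9,0],0],
    [-1,[-0.6,-0.9,0],0],
    [-1,[-0.6,-0.9,0],0],
    [-1,[-0.6,-0.9,0],0],
    [-1,[-0.6,-0.9,0],0],
  ],
)

```text
t: 20.0
tcp_pos: [0.5653, -0.0096, 0.2482]
eef_rot: [0.441, 0.897, -0.001, -0.001]
force: [0.1, -0.1, 0.5]
finger_gap: 0.0858
```

Call:
apply_moves(
  steps=[
    [-1,[-0.6,-0.9,0],0],
    [-1,[-0.6,-0.9,0],0],
    [-1,[-0.6,-0.9,0],0],
    [-1,[-0.6,-0.9,0],0],
    [-1,[-0.6,-0.9,0],0],
  ],
)

```text
t: 20.5
tcp_pos: [0.4961, -0.2141, 0.2484]
eef_rot: [0.441, 0.897, -0.0, -0.001]
force: [0.1, 0.0, -0.4]
finger_gap: 0.0852
```

Call:
apply_moves(
  steps=[
    [-1,[-0.6,-0.9,0],0],
    [-1,[-0.6,-0.9,0],0],
    [-1,[-0.6,-0.9,0],0],
    [-1,[-0.7,-1,0],0],
    [-1,[0,-0.16,0],0],
  ],
)

```text
t: 21.0
tcp_pos: [0.4319, -0.3926, 0.2488]
eef_rot: [0.446, 0.895, -0.002, -0.001]
force: [-0.2, -0.2, 0.0]
finger_gap: 0.0854
```

Call:
apply_moves(
  steps=[
    [-1,[0,0,0],0],
    [-1,[0,0,0],0],
  ],
)

```text
t: 21.2
tcp_pos: [0.4369, -0.3849, 0.2486]
eef_rot: [0.441, 0.898, 0.001, -0.001]
force: [0.3, 0.4, -0.1]
finger_gap: 0.0852
```

```bash
python3 - <<'E'
from h import *
W=ctrl.get_image('wrist');halves(W)
delta([.4365,-.387,.022])
E
```

```text
blob px [310. 213.] 3021 c [ 0.437 -0.388] r 0.0271 zmax 0.0667
blob px [417. 216.] 2947 c [ 0.514  -0.3307] r 0.0245 zmax 0.0648
blob px [134. 213.] 61 c [ 0.3052 -0.4971] r 0.006 zmax 0.014
blob px [595. 309.] 2835 c [ 0.7194 -0.2931] r 0.0305 zmax 0.075
blob px [254. 324.] 806 c [ 0.4577 -0.4998] r 0.0228 zmax 0.075
t 21.25 [ 0.4374 -0.3845  0.2487] [[-0.613, 0.79, -0.001], [0.79, 0.613, 0.002], [0.002, 0.001, -1.0]] gap 0.0853 [-0.2  0.3  0.5] j [ 0.14  0.36  0.66  1.78 -0.25  1.08  1.55]
delta tool mm [ -1.9  -2.4 226.7] units [-0.05 -0.06  5.67] ynow deg 37.8
```

Call:
apply_moves(
  steps=[
    [-1,[-0.06,-0.07,1],0],
    [-1,[0,0,1],0],
    [-1,[0,0,1],0],
    [-1,[0,0,1],0],
    [-1,[0,0,1],0],
  ],
)

```text
t: 21.75
tcp_pos: [0.4373, -0.3877, 0.048]
eef_rot: [0.44, 0.898, 0.001, -0.0]
force: [0.8, 0.5, -0.6]
finger_gap: 0.0857
```

Call:
apply_moves(
  steps=[
    [-1,[0,0,0.5],0],
    [-1,[0,0,0.17],0],
    [-1,[0,0,0],0],
    [1,[0,0,0],0],
    [1,[0,0,0],0],
  ],
)

```text
t: 22.25
tcp_pos: [0.4368, -0.3906, 0.0244]
eef_rot: [0.441, 0.898, -0.0, 0.001]
force: [-1.0, 0.7, 0.1]
finger_gap: 0.0591
```

Call:
apply_moves(
  steps=[
    [1,[0,0,0],0],
    [1,[0,0,0],0],
    [1,[0,0,0],0],
    [1,[0,0,-0.3],0],
    [1,[0,0,-0.8],0],
  ],
)

```text
t: 22.75
tcp_pos: [0.4345, -0.3889, 0.0663]
eef_rot: [0.441, 0.897, 0.001, -0.002]
force: [0.2, -0.1, -1.3]
finger_gap: 0.0525
```

Call:
apply_moves(
  steps=[
    [1,[0,0,-1],0],
    [1,[0,0,-1],0],
    [1,[0,0,-1],0],
    [1,[0,0,-1],0],
    [1,[0,0,-0.7],0],
  ],
)

```text
t: 23.25
tcp_pos: [0.4357, -0.391, 0.259]
eef_rot: [0.442, 0.897, -0.0, 0.002]
force: [0.6, -0.6, -1.2]
finger_gap: 0.0526
```

Call:
apply_moves(
  steps=[
    [1,[0.75,0.9,0],0],
    [1,[0.75,0.9,0],0],
    [1,[0.75,0.9,0],0],
    [1,[0.75,0.9,0],0],
    [1,[0.75,0.9,0],0],
  ],
)

```text
t: 23.75
tcp_pos: [0.4865, -0.16, 0.2561]
eef_rot: [0.442, 0.897, 0.001, 0.001]
force: [0.8, -0.0, 0.1]
finger_gap: 0.0526
```

Call:
apply_moves(
  steps=[
    [1,[0.75,0.9,0],0],
    [1,[0.75,0.9,0],0],
    [1,[0.75,0.9,0],0],
    [1,[0.75,0.9,0],0],
    [1,[0.75,0.9,0],0],
  ],
)

```text
t: 24.25
tcp_pos: [0.5376, 0.0687, 0.2563]
eef_rot: [0.442, 0.897, 0.001, 0.001]
force: [0.3, -0.8, -0.7]
finger_gap: 0.0524
```

Call:
apply_moves(
  steps=[
    [1,[0.75,0.9,0],0],
    [1,[0.75,0.9,0],0],
    [1,[0.75,0.9,0],0],
    [1,[0.75,0.9,0],0],
    [1,[0.3,0.2,0],0],
  ],
)

```text
t: 24.75
tcp_pos: [0.577, 0.271, 0.2554]
eef_rot: [0.438, 0.899, 0.001, -0.0]
force: [-0.3, -0.2, -0.3]
finger_gap: 0.0526
```

Call:
apply_moves(
  steps=[
    [1,[0,0,0],0],
    [1,[0,0,0.9],0],
    [1,[0,0,0.8],0],
    [1,[0,0,0],0],
    [1,[0,0,0],0],
  ],
)

```text
t: 25.25
tcp_pos: [0.5779, 0.2624, 0.1879]
eef_rot: [0.442, 0.897, -0.0, 0.0]
force: [1.0, -0.1, 1.0]
finger_gap: 0.0522
```

```bash
python3 - <<'E'
from h import *
W=ctrl.get_image('wrist');heldrep(W);delta([.580,.2695,.1262])
T=ctrl.get_image('top');halves(T)
E
```

```text
held x99 0.0284 y [-0.0196  0.0196] bottom below tcp 0.0253 5610
t 25.30 [0.5786 0.2632 0.1889] [[-0.609, 0.793, 0.002], [0.793, 0.609, 0.001], [-0.001, 0.002, -1.0]] gap 0.0525 [-0.  -0.1 -0.1] j [-0.78  0.47  0.39  1.71 -0.21  0.99  0.34]
delta tool mm [ 4.2  4.8 62.7] units [0.11 0.12 1.57] ynow deg 37.51
blob px [425. 187.] 81 c [ 0.7133 -0.286 ] r 0.0241 zmax 0.0741
blob px [445. 257.] 310 c [ 0.5131 -0.3291] r 0.0244 zmax 0.0694
blob px [510. 279.] 84 c [ 0.4557 -0.4989] r 0.0231 zmax 0.075
```

Call:
apply_moves(
  steps=[
    [1,[0.08,0.12,0],0],
    [1,[0,0,0.7],0],
    [1,[0,0,0.55],0],
    [1,[0,0,0.2],0],
    [1,[0,0,0.08],0],
  ],
)

```text
t: 25.85
tcp_pos: [0.5787, 0.2703, 0.1268]
eef_rot: [0.441, 0.897, -0.0, -0.001]
force: [-8.3, -1.6, 16.5]
finger_gap: 0.0525
```

Call:
apply_moves(
  steps=[
    [1,[0,0,0.02],0],
    [1,[0,0,0],0],
    [1,[0,0,0],0],
  ],
)

```text
t: 26.15
tcp_pos: [0.5799, 0.2706, 0.1268]
eef_rot: [0.441, 0.897, 0.001, 0.0]
force: [-2.9, 0.4, 6.9]
finger_gap: 0.0525
```

```bash
python3 - <<'E'
from h import *
delta([.580,.2695,.1262])
E
```

```text
t 26.15 [0.5799 0.2706 0.1268] [[-0.611, 0.792, 0.001], [0.792, 0.611, 0.002], [0.0, 0.002, -1.0]] gap 0.0525 [-2.9  0.4  6.9] j [-0.76  0.55  0.37  1.75 -0.24  0.88  0.37]
delta tool mm [-1.  -0.6  0.6] units [-0.02 -0.01  0.02] ynow deg 37.65
```

Call:
apply_moves(
  steps=[
    [-1,[0,0,0],0],
    [-1,[0,0,0],0],
    [-1,[0,0,0],0],
    [-1,[0,0,0],0],
    [-1,[0,0,-0.3],0],
  ],
)

```text
t: 26.65
tcp_pos: [0.5781, 0.2696, 0.1356]
eef_rot: [0.441, 0.897, -0.002, -0.001]
force: [0.2, -0.4, -0.3]
finger_gap: 0.0853
```

Call:
apply_moves(
  steps=[
    [-1,[0,0,-1],0],
    [-1,[0,0,-1],0],
    [-1,[0,0,-0.8],0],
    [-1,[0,0,0],0],
    [-1,[0,0,0],0],
  ],
)

```text
t: 27.15
tcp_pos: [0.5796, 0.2701, 0.2503]
eef_rot: [0.441, 0.897, 0.001, 0.001]
force: [-0.7, -0.3, -0.8]
finger_gap: 0.0855
```

```bash
python3 - <<'E'
from h import *
W=ctrl.get_image('wrist')
halves(W,.115,.18,(.5,.76,.05,.4))
delta([.426,-.150,.25])
E
```

```text
blob px [313. 242.] 5823 c [0.5794 0.2727] r 0.027 zmax 0.1685
blob px [313. 357.] 4648 c [0.6357 0.199 ] r 0.027 zmax 0.1596
blob px [109. 357.] 1652 c [0.5142 0.0995] r 0.0193 zmax 0.1521
blob px [312. 433.] 2199 c [0.6871 0.1325] r 0.0266 zmax 0.1546
blob px [184. 423.] 90 c [0.597 0.073] r 0.0128 zmax 0.1195
t 27.20 [0.5789 0.2699 0.2489] [[-0.611, 0.792, -0.0], [0.792, 0.611, 0.0], [0.0, -0.0, -1.0]] gap 0.0849 [-1.6 -0.1  0.7] j [-0.8   0.42  0.41  1.64 -0.18  1.12  0.32]
delta tool mm [-239.2 -377.5   -1.1] units [-5.98 -9.44 -0.03] ynow deg 37.63
```

Call:
apply_moves(
  steps=[
    [-1,[-0.6,-0.95,0],0],
    [-1,[-0.6,-0.95,0],0],
    [-1,[-0.6,-0.95,0],0],
    [-1,[-0.6,-0.95,0],0],
    [-1,[-0.6,-0.95,0],0],
  ],
)

```text
t: 27.7
tcp_pos: [0.5003, 0.0573, 0.2475]
eef_rot: [0.441, 0.897, -0.001, -0.001]
force: [0.5, -0.6, 0.9]
finger_gap: 0.0852
```

Call:
apply_moves(
  steps=[
    [-1,[-0.6,-0.95,0],0],
    [-1,[-0.6,-0.95,0],0],
    [-1,[-0.6,-0.95,0],0],
    [-1,[-0.6,-0.95,0],0],
    [-1,[-0.6,-0.95,0],0],
  ],
)

```text
t: 28.2
tcp_pos: [0.4231, -0.1532, 0.2479]
eef_rot: [0.441, 0.897, -0.0, -0.001]
force: [0.6, -0.9, -0.1]
finger_gap: 0.0854
```

Call:
apply_moves(
  steps=[
    [-1,[0,0,0],0],
    [-1,[0,0,0],0],
  ],
)

```text
t: 28.4
tcp_pos: [0.4239, -0.1524, 0.248]
eef_rot: [0.442, 0.897, -0.0, -0.001]
force: [-0.2, 0.8, -0.5]
finger_gap: 0.0857
```

```bash
python3 - <<'E'
from h import *
W=ctrl.get_image('wrist');save(W,'w3.png')
print('disc');halves(W,.005,.1,(.3,.55,-.23,-.08));print('knob');halves(W,.022,.1,(.3,.55,-.23,-.08))
delta([.426,-.150,.022])
E
```

```text
disc
blob px [316. 202.] 2561 c [ 0.426  -0.1485] r 0.0281 zmax 0.0347
blob px [406. 310.] 1452 c [ 0.5492 -0.1703] r 0.0126 zmax 0.0972
knob
blob px [317. 207.] 319 c [ 0.426  -0.1485] r 0.009 zmax 0.0347
blob px [408. 313.] 1288 c [ 0.5492 -0.1703] r 0.0126 zmax 0.0972
t 28.45 [ 0.4245 -0.1513  0.2481] [[-0.611, 0.792, -0.002], [0.792, 0.611, 0.001], [0.002, -0.001, -1.0]] gap 0.0854 [ 0.5  0.7 -0.6] j [-0.35  0.09  0.65  2.06 -0.07  1.01  0.99]
delta tool mm [-2.000e-01  2.200e+00  2.261e+02] units [-0.01  0.06  5.65] ynow deg 37.65
```

View pics/w3.png

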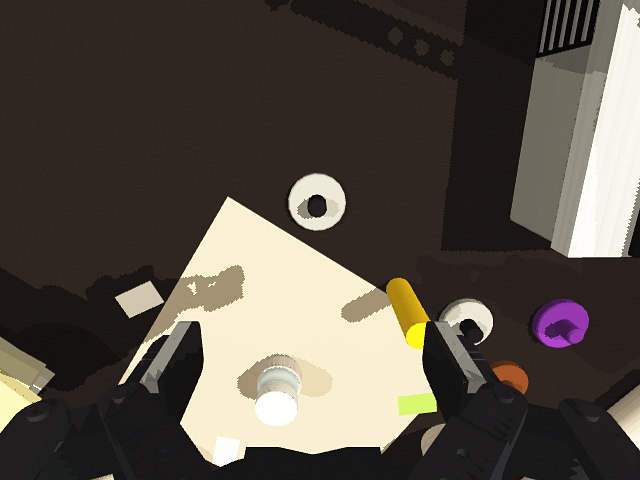

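Call:
apply_moves(
  steps=[
    [-1,[0.03,0.07,1],0],
    [-1,[0,0,1],0],
    [-1,[0,0,1],0],
    [-1,[0,0,1],0],
    [-1,[0,0,1],0],
  ],
)

```text
t: 28.95
tcp_pos: [0.4267, -0.1473, 0.0466]
eef_rot: [0.439, 0.898, 0.0, -0.001]
force: [1.1, 0.5, 0.7]
finger_gap: 0.0855
```

Call:
apply_moves(
  steps=[
    [-1,[0,0,0.4],0],
    [-1,[0,0,0.17],0],
    [-1,[0,0,0],0],
    [0.3,[0,0,0],0],
    [0.3,[0,0,0],0],
  ],
)

```text
t: 29.45
tcp_pos: [0.4274, -0.1493, 0.0271]
eef_rot: [0.441, 0.898, 0.0, 0.001]
force: [0.3, -0.4, 0.5]
finger_gap: 0.0593
```

```bash
python3 - <<'E'
from h import *
delta([.426,-.1485,.027])
E
```

```text
t 29.45 [ 0.4274 -0.1493  0.0271] [[-0.611, 0.791, 0.002], [0.791, 0.611, -0.0], [-0.002, 0.002, -1.0]] gap 0.0593 [ 0.3 -0.4  0.5] j [-0.13  0.49  0.46  2.25 -0.46  0.49  1.35]
delta tool mm [ 1.4 -0.6  0.1] units [ 0.04 -0.02  0.  ] ynow deg 37.67
```

Call:
apply_moves(
  steps=[
    [1,[0.02,0,0],0],
    [1,[0,0,0],0],
    [1,[0,0,0],0],
    [1,[0,0,0],0],
    [1,[0,0,0],0],
  ],
)

```text
t: 29.95
tcp_pos: [0.4262, -0.1487, 0.0268]
eef_rot: [0.441, 0.897, 0.001, 0.0]
force: [-1.1, 1.5, 7.2]
finger_gap: 0.0158
```

Call:
apply_moves(
  steps=[
    [1,[0,0,0],0],
    [1,[0,0,-0.3],0],
    [1,[0,0,-0.8],0],
    [1,[0,0,-1],0],
    [1,[0,0,-1],0],
  ],
)

```text
t: 30.45
tcp_pos: [0.4251, -0.149, 0.1517]
eef_rot: [0.442, 0.897, -0.0, -0.0]
force: [1.6, 0.2, -0.3]
finger_gap: 0.0156
```

Call:
apply_moves(
  steps=[
    [1,[0,0,-1],0],
    [1,[0,0,-1],0],
    [1,[0,0,-0.5],0],
    [1,[0,0,0],0],
    [1,[0,0,0],0],
  ],
)

```text
t: 30.95
tcp_pos: [0.4254, -0.1486, 0.2502]
eef_rot: [0.441, 0.897, 0.0, -0.0]
force: [0.4, 0.6, -0.7]
finger_gap: 0.0159
```

Call:
apply_moves(
  steps=[
    [1,[0.75,0.85,0],0],
    [1,[0.75,0.85,0],0],
    [1,[0.75,0.85,0],0],
    [1,[0.75,0.85,0],0],
    [1,[0.75,0.85,0],0],
  ],
)

```text
t: 31.45
tcp_pos: [0.4678, 0.0752, 0.2485]
eef_rot: [0.441, 0.897, -0.001, -0.001]
force: [0.6, -0.4, -0.3]
finger_gap: 0.0159
```

Call:
apply_moves(
  steps=[
    [1,[0.75,0.85,0],0],
    [1,[0.75,0.85,0],0],
    [1,[0.75,0.85,0],0],
    [1,[0.75,0.85,0],0],
    [1,[0.75,0.85,0],0],
  ],
)

```text
t: 31.95
tcp_pos: [0.5112, 0.2974, 0.2478]
eef_rot: [0.441, 0.897, -0.002, -0.001]
force: [0.8, -0.0, -0.0]
finger_gap: 0.0158
```

Call:
apply_moves(
  steps=[
    [1,[0.7,0.9,0],0],
    [1,[0,0,0],0],
    [1,[0,0,0.9],0],
    [1,[0,0,0],0],
    [1,[0,0,0],0],
  ],
)

```text
t: 32.45
tcp_pos: [0.5226, 0.3393, 0.2125]
eef_rot: [0.442, 0.897, -0.002, -0.001]
force: [1.0, 0.2, -0.4]
finger_gap: 0.0156
```

```bash
python3 - <<'E'
from h import *
ctrl.get_image('wrist');W=ctrl.get_image('wrist');delta([.5245,.3406,.129])
X=held(W);ok=W['depth']>0
m=ok&(abs(X[...,0])<.05)&(abs(X[...,1])<.05)&(X[...,2]<.045)&(X[...,2]>.008)
P=X[m];print(len(P),np.histogram(P[:,2],8))
d=P[(P[:,2]>.012)];c,r=circ(d);print('disc centre in tool',c.round(4),round(r,4),'z pct',np.percentile(d[:,2],[2,50,98]).round(4));save(W,'w4.png')
E
```

```text
t 32.55 [0.5239 0.3401 0.2149] [[-0.61, 0.793, 0.001], [0.793, 0.61, 0.0], [-0.0, 0.001, -1.0]] gap 0.0158 [ 0.3  0.5 -0.1] j [-0.92  0.43  0.38  1.71 -0.18  1.04  0.17]
delta tool mm [ 0.1  0.7 85.9] units [0.   0.02 2.15] ynow deg 37.57
6983 (array([ 233,  161,  118, 5142,  774,  213,  226,  116]), array([0.00803729, 0.01057117, 0.01310504, 0.01563892, 0.0181728 ,
       0.02070667, 0.02324055, 0.02577443, 0.0283083 ]))
disc centre in tool [0.0003 0.    ] 0.0282 z pct [0.0151 0.0174 0.0256]
```

View pics/w4.png

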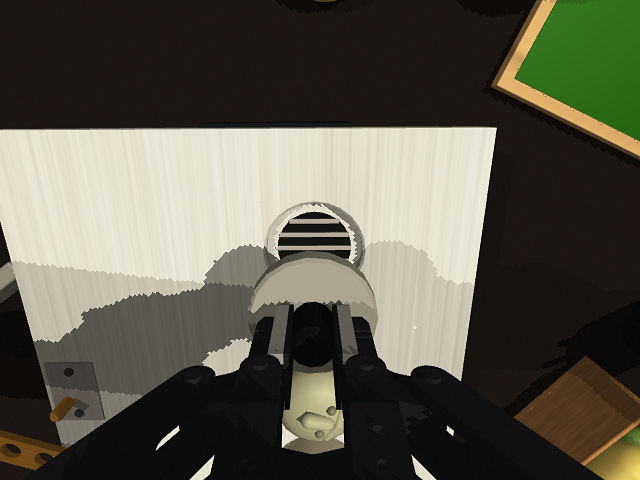

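Call:
apply_moves(
  steps=[
    [1,[0,0.02,0.9],0],
    [1,[0,0,0.8],0],
    [1,[0,0,0.3],0],
    [1,[0,0,0.1],0],
    [1,[0,0,0],0],
  ],
)

```text
t: 33.05
tcp_pos: [0.5248, 0.3413, 0.1312]
eef_rot: [0.441, 0.897, 0.001, 0.0]
force: [0.4, 0.0, 0.1]
finger_gap: 0.0156
```

Call:
apply_moves(
  steps=[
    [1,[0,0,0.03],0],
    [1,[0,0,0],0],
    [-0.2,[0,0,0],0],
    [-0.2,[0,0,0],0],
    [-0.2,[0,0,0],0],
  ],
)

```text
t: 33.55
tcp_pos: [0.5241, 0.3412, 0.1293]
eef_rot: [0.441, 0.897, 0.0, 0.0]
force: [0.1, -0.7, -0.2]
finger_gap: 0.0513
```

Call:
apply_moves(
  steps=[
    [-0.2,[0,0,0],0],
    [-0.2,[0,0,-0.3],0],
    [-0.2,[0,0,-1],0],
    [-0.2,[0,0,-1],0],
    [-0.2,[0,0,-1],0],
  ],
)

```text
t: 34.05
tcp_pos: [0.524, 0.3408, 0.2632]
eef_rot: [0.441, 0.897, 0.0, 0.0]
force: [-0.2, 0.4, -0.5]
finger_gap: 0.0511
```

Call:
apply_moves(
  steps=[
    [-0.2,[0,0,-0.5],0],
    [-0.2,[-0.5,-0.5,-0.5],0],
    [-0.2,[0,-0.5,0],0],
    [-0.2,[0,0,0],0],
    [-0.2,[0,0,0],0],
  ],
)

```text
t: 34.55
tcp_pos: [0.5045, 0.3012, 0.3016]
eef_rot: [0.441, 0.897, 0.001, 0.0]
force: [0.8, 0.9, -0.7]
finger_gap: 0.0509
```

```bash
python3 - <<'E'
from h import *
W=ctrl.get_image('wrist');save(W,'w5.png');np.save('w5.npy',W,allow_pickle=True)
halves(W,.1105,.18,(.4,.76,.05,.4));state()
C=cloud(W);ok=W['depth']>0
q=ok&(np.hypot(C[...,0]-.5245,C[...,1]-.3406)<.027)&(np.hypot(C[...,0]-.5245,C[...,1]-.3406)>.012);print('cap disc z',np.percentile(C[q][:,2],[5,50,95]).round(4))
for n,z in (('pin_top',.128),('stay_knob',.139),('stay_hole',.114)):
    for r in pl(W,n)[:3]: print(n,round(r['conf'],2),np.round(r['centre']),'@z',np.round(atz(W,r['centre'],z),4))
E
```

```text
blob px [295. 273.] 44549 c [0.5148 0.2217] r 0.2018 zmax 0.1681
blob px [361. 193.] 3412 c [0.525  0.3419] r 0.0281 zmax 0.1372
blob px [328. 426.] 45 c [0.6518 0.136 ] r 0.0089 zmax 0.1122
blob px [350. 439.] 855 c [0.687  0.1317] r 0.0264 zmax 0.1365
t 34.60 [0.5045 0.3016 0.3011] [[-0.611, 0.791, 0.0], [0.791, 0.611, 0.001], [0.0, 0.001, -1.0]] gap 0.0512 [-0.1 -0.1  0.5] j [-0.93  0.29  0.41  1.7  -0.12  1.18  0.17]
cap disc z [0.1122 0.349  0.3719]
pin_top 0.52 [154. 327.] @z [0.452  0.1397 0.128 ]
stay_hole 0.68 [114. 356.] @z [0.4379 0.0777 0.114 ]
```

View pics/w5.png

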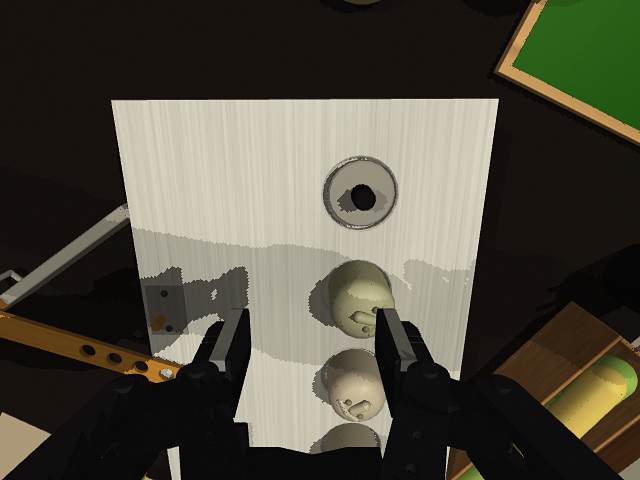

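Call:
apply_moves(
  steps=[
    [0.2,[-1,-0.72,0],0],
    [0.2,[-1,-0.72,0],0],
    [0.2,[-1,-0.72,0],0],
    [0.2,[-1,-0.72,0],-1],
    [0.2,[0,0,0],-1],
  ],
)

```text
t: 35.25
tcp_pos: [0.5117, 0.0955, 0.3013]
eef_rot: [0.382, 0.924, -0.001, 0.001]
force: [0.1, 0.3, 1.2]
finger_gap: 0.0344
```

Call:
apply_moves(
  steps=[
    [0.2,[0,0,0],-1],
    [0.2,[0,0,0],-1],
    [0.2,[0,0,0],-1],
    [0.2,[0,0,0],-1],
    [0.2,[0,0,0],-1],
  ],
)

```text
t: 35.75
tcp_pos: [0.5113, 0.1041, 0.3005]
eef_rot: [0.209, 0.978, -0.0, -0.0]
force: [0.1, 0.0, -0.1]
finger_gap: 0.0339
```

Call:
apply_moves(
  steps=[
    [0.2,[0,0,0],-1],
    [0.2,[0,0,0],-1],
    [0.2,[0,0,0],-1],
    [0.2,[0,0,0],-1],
    [0.2,[0,0,0],-1],
  ],
)

```text
t: 36.25
tcp_pos: [0.5113, 0.1041, 0.3005]
eef_rot: [0.036, 0.999, -0.0, -0.0]
force: [-1.0, 0.1, -0.1]
finger_gap: 0.0343
```

Call:
apply_moves(
  steps=[
    [0.2,[0,0,0],-1],
    [0.2,[0,0,0],-1],
    [0.2,[0,0,0],-1],
    [0.2,[0,0,0],-1],
    [0.2,[0,0,0],-1],
  ],
)

```text
t: 36.75
tcp_pos: [0.5113, 0.1041, 0.3005]
eef_rot: [-0.138, 0.99, -0.0, -0.0]
force: [0.0, 0.1, 0.2]
finger_gap: 0.0338
```

Call:
apply_moves(
  steps=[
    [0.2,[0,0,0],-0.4],
    [0.2,[0,0,0],0],
    [0.2,[0,0,0],0],
  ],
)

```text
t: 37.05
tcp_pos: [0.5111, 0.1038, 0.3007]
eef_rot: [-0.149, 0.989, -0.0, -0.0]
force: [-0.8, -0.5, -0.2]
finger_gap: 0.0338
```

```bash
cat >> h.py <<'E'
th=np.radians(37.9);xv=np.array([np.cos(th),np.sin(th)]);yv=np.array([-xv[1],xv[0]]);O=np.array([.5716,.2066])
def D(P): P=np.atleast_2d(P)[:,:2]-O; return np.c_[P@xv,P@yv]
def Wd(p): return O+p[0]*xv+p[1]*yv
def stay(p):
    C=cloud(p);ok=p['depth']>0;d=D(C.reshape(-1,3)).reshape(480,640,2)
    reg=ok&(d[...,0]<.0)&(d[...,1]>-.09)&(d[...,1]<.11)
    m=reg&(C[...,2]>.1485)&(C[...,2]<.156);n,l,st,ce=cv2.connectedComponentsWithStats(m.astype(np.uint8))
    for i in range(1,n):
        if st[i,4]>20:
            Q=C[l==i];c,r=circ(Q);print('knob? px',ce[i].round(),st[i,4],'c',c.round(4),'r',round(r,4),'dryer',D(c).round(4))
    m=reg&(C[...,2]>.1165)&(C[...,2]<.1225)&(d[...,0]<-.07);P=C[m][:,:2]
    v=cv2.fitLine(P.astype(np.float32),cv2.DIST_HUBER,0,.001,.001).ravel();print('bar dir deg',np.degrees(np.arctan2(v[1],v[0])).round(2),'pt',v[2:].round(4),len(P))
    m=reg&(C[...,2]>.124)&(C[...,2]<.131)&(np.hypot(d[...,0]+.135,d[...,1]-.02)<.015)
    if m.sum()>5: c,r=circ(C[m]);print('pin c',c.round(4),'r',round(r,4),'dryer',D(c).round(4))
E
python3 - <<'E'
from h import *
W=ctrl.get_image('wrist');save(W,'w6.png');state();stay(W)
E
```

```text
t 37.10 [0.5111 0.1038 0.3008] [[-0.955, -0.296, -0.0], [-0.296, 0.955, -0.0], [0.0, -0.0, -1.0]] gap 0.0341 [-1.2 -0.5 -0.3] j [-0.6   0.17  0.37  1.84 -0.07  1.15  1.66]
knob? px [309. 229.] 221 c [0.5112 0.1015] r 0.0068 dryer [[-0.1122 -0.0458]]
bar dir deg 17.23 pt [0.4287 0.0762] 6043
pin c [0.4529 0.1391] r 0.0044 dryer [[-0.1352  0.0197]]
```

View pics/w6.png

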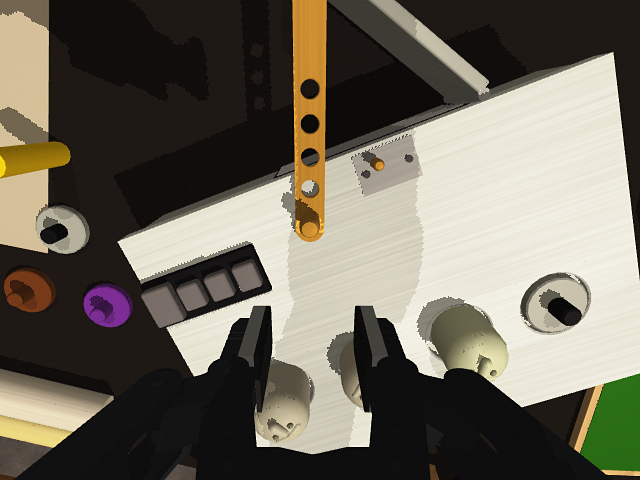

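Call:
apply_moves(
  steps=[
    [0.2,[0.01,-0.05,1],0],
    [0.2,[0,0,1],0],
    [0.2,[0,0,1],0],
    [0.2,[0,0,0.7],0],
    [0.2,[0,0,0.2],0],
  ],
)

```text
t: 37.6
tcp_pos: [0.5092, 0.1013, 0.142]
eef_rot: [-0.15, 0.989, -0.001, -0.003]
force: [-0.7, 0.8, 0.5]
finger_gap: 0.0343
```

Call:
apply_moves(
  steps=[
    [0.2,[0,0,0.05],0],
    [0.2,[0,0,0],0],
    [1,[0,0,0],0],
    [1,[0,0,0],0],
    [1,[0,0,0],0],
  ],
)

```text
t: 38.1
tcp_pos: [0.512, 0.102, 0.144]
eef_rot: [-0.15, 0.989, 0.0, 0.001]
force: [0.1, 0.5, 1.2]
finger_gap: 0.0135
```

```bash
cat > plan.py <<'E'
from h import *
from scipy.optimize import brentq
s=state();M=Ro.from_quat(s['eef_rot']).as_matrix();tcp=np.array(s['tcp_pos'])
H=np.array([-.158,.12]);pin=np.array([-.135,.02])
piv=lambda t:H+.17*np.array([-np.sin(t),-np.cos(t)])
tf=brentq(lambda t:np.linalg.norm(piv(t)-pin)-.125,.3,.9)
K0=D([.5112,.1017])[0]
t0=brentq(lambda t:np.linalg.norm(piv(t)-K0)-.2,.85,1.2)
a0=np.arctan2(*(K0-piv(t0))[::-1]);af=np.arctan2(*(pin-piv(tf))[::-1])
h=tcp[2]-.1165
print('t0',t0,'tf',tf,'bar deg dryer',np.degrees([a0,af]),'h',h)
def pos(t,a,al):
    r=.2*np.cos(al)-h*np.sin(al);z=.1165+.2*np.sin(al)+h*np.cos(al)
    return np.r_[Wd(piv(t)+r*np.array([np.cos(a),np.sin(a)])),z]
E
python3 - <<'E'
from plan import *
L=np.radians(13);way=[(t0,a0,0)]+[(t0,a0,L*f) for f in (.25,.5,.75,1)]
n=12;way+=[(t0+(tf-t0)*i/n,a0+(af-a0)*i/n,L) for i in range(1,n+1)]
ang=np.degrees(np.arctan2(M[1,1],M[0,1]));prev=pos(*way[0]);print('start err',(tcp-prev).round(4))
for w in way[1:]:
    p=pos(*w);d=p-prev;y=np.radians(ang);ty=np.array([np.cos(y),np.sin(y),0]);tx=np.array([-np.sin(y),np.cos(y),0])
    turn=np.degrees(w[1]-a0)+37.9+90-ang if w[2]==L and w[1]!=a0 else 0
    print(p.round(4),'units',np.round([d@tx/.04,d@ty/.04,-d[2]/.04],3),'turn',round(-turn/4,2));ang+=turn;prev=p
E
```

```text
t 38.10 [0.512 0.102 0.144] [[-0.955, -0.296, 0.002], [-0.296, 0.955, 0.001], [-0.003, 0.0, -1.0]] gap 0.0135 [0.1 0.5 1.2] j [-0.55  0.35  0.34  2.02 -0.16  0.8   1.75]
t0 0.9792996894458774 tf 0.5938193482273011 bar deg dryer [-20.75649601  19.09777327] h 0.02748723604041582
start err [0.0008 0.0003 0.    ]
[0.5094 0.1011 0.1553] units [ 0.047  0.    -0.282] turn 0.0
[0.507  0.1004 0.1665] units [ 0.063  0.    -0.279] turn 0.0
[0.504  0.0995 0.1775] units [ 0.079  0.    -0.275] turn 0.0
[0.5004 0.0984 0.1883] units [ 0.094  0.    -0.27 ] turn 0.0
[0.5021 0.1071 0.1883] units [-0.105  0.196 -0.   ] turn -6.0
[0.5032 0.1158 0.1883] units [-0.164  0.144 -0.   ] turn -0.83
[0.5038 0.1244 0.1883] units [-0.161  0.142 -0.   ] turn -0.83
[0.5039 0.1328 0.1883] units [-0.158  0.141 -0.   ] turn -0.83
[0.5035 0.1412 0.1883] units [-0.155  0.139 -0.   ] turn -0.83
[0.5026 0.1493 0.1883] units [-0.152  0.137 -0.   ] turn -0.83
[0.5011 0.1572 0.1883] units [-0.149  0.136 -0.   ] turn -0.83
[0.4993 0.1649 0.1883] units [-0.146  0.134 -0.   ] turn -0.83
[0.4969 0.1724 0.1883] units [-0.143  0.133 -0.   ] turn -0.83
[0.4942 0.1795 0.1883] units [-0.139  0.131 -0.   ] turn -0.83
[0.491  0.1864 0.1883] units [-0.136  0.13  -0.   ] turn -0.83
[0.4875 0.1929 0.1883] units [-0.133  0.129 -0.   ] turn -0.83
```

Call:
apply_moves(
  steps=[
    [1,[0,0,0],0],
    [1,[0.05,0,-0.28],0],
    [1,[0.06,0,-0.28],0],
    [1,[0.08,0,-0.28],0],
    [1,[0.09,0,-0.27],0],
  ],
)

```text
t: 38.6
tcp_pos: [0.4998, 0.0978, 0.1882]
eef_rot: [-0.15, 0.989, -0.0, -0.0]
force: [-1.5, -1.4, -2.6]
finger_gap: 0.0137
```

```bash
sed -i 's/^h=.*/h=.0275/' plan.py; python3 - <<'E'
from plan import *
ctrl.get_image('top');W=ctrl.get_image('wrist');save(W,'w7.png');s=state()
L=np.radians(13);n=12;way=[(t0+(tf-t0)*i/n,a0+(af-a0)*i/n,L) for i in range(0,n+1)]
ang=np.degrees(np.arctan2(M[1,1],M[0,1]));prev=pos(*way[0]);print('err',(np.array(s['tcp_pos'])-prev).round(4))
for w in way[1:]:
    p=pos(*w);d=p-prev;y=np.radians(ang);ty=np.array([np.cos(y),np.sin(y),0]);tx=np.array([-np.sin(y),np.cos(y),0])
    turn=np.degrees(w[1])+127.9-ang
    print(p.round(4),'units',np.round([d@tx/.04,d@ty/.04,-d[2]/.04],3),'turn',round(-turn/4,2));ang+=turn;prev=p
E
```

```text
t 38.60 [0.4998 0.0978 0.1882] [[-0.955, -0.297, -0.001], [-0.297, 0.955, -0.001], [0.001, -0.0, -1.0]] gap 0.0137 [-1.5 -1.4 -2.6] j [-0.57  0.27  0.35  2.   -0.12  0.89  1.72]
t0 0.9792996894458774 tf 0.5938193482273011 bar deg dryer [-20.75649601  19.09777327] h 0.0275
t 38.70 [0.5004 0.0975 0.1889] [[-0.955, -0.297, 0.002], [-0.297, 0.955, -0.0], [-0.002, -0.001, -1.0]] gap 0.0135 [ 0.2 -2.2 -1.4] j [-0.57  0.27  0.36  2.   -0.12  0.89  1.72]
err [ 0.0001 -0.0009  0.0006]
[0.5021 0.1071 0.1883] units [-0.105  0.196 -0.   ] turn -0.8
[0.5032 0.1158 0.1883] units [-0.103  0.193 -0.   ] turn -0.83
[0.5038 0.1244 0.1883] units [-0.101  0.19  -0.   ] turn -0.83
[0.5039 0.1328 0.1883] units [-0.098  0.188 -0.   ] turn -0.83
[0.5035 0.1412 0.1883] units [-0.096  0.185 -0.   ] turn -0.83
[0.5026 0.1493 0.1883] units [-0.094  0.182 -0.   ] turn -0.83
[0.5011 0.1572 0.1883] units [-0.091  0.18  -0.   ] turn -0.83
[0.4993 0.1649 0.1883] units [-0.089  0.177 -0.   ] turn -0.83
[0.4969 0.1724 0.1883] units [-0.086  0.175 -0.   ] turn -0.83
[0.4942 0.1795 0.1883] units [-0.084  0.172 -0.   ] turn -0.83
[0.491  0.1864 0.1883] units [-0.081  0.17  -0.   ] turn -0.83
[0.4875 0.1929 0.1883] units [-0.079  0.168 -0.   ] turn -0.83
```

View pics/w7.png

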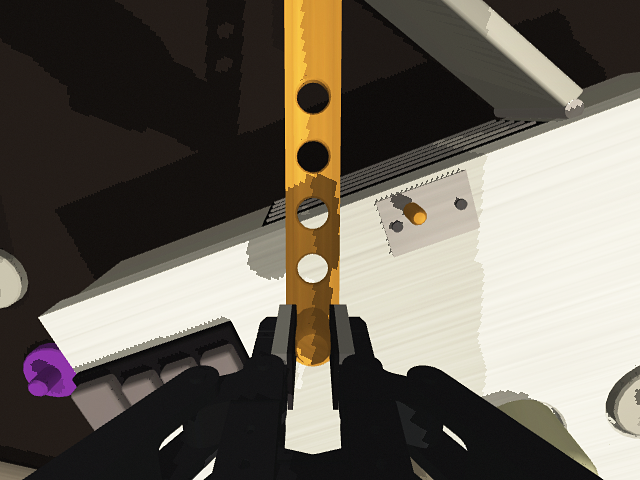

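Call:
apply_moves(
  steps=[
    [1,[-0.105,0.196,0],-0.83],
    [1,[-0.103,0.193,0],-0.83],
    [1,[-0.1,0.19,0],-0.83],
    [1,[-0.098,0.188,0],-0.83],
    [1,[-0.096,0.185,0],-0.83],
  ],
)

```text
t: 39.2
tcp_pos: [0.5029, 0.1403, 0.1868]
eef_rot: [-0.292, 0.956, -0.001, -0.001]
force: [-0.8, -3.7, -2.9]
finger_gap: 0.0135
```

Call:
apply_moves(
  steps=[
    [1,[-0.094,0.182,0],-0.83],
    [1,[-0.091,0.18,0],-0.83],
    [1,[-0.089,0.177,0],-0.83],
    [1,[-0.086,0.175,0],-0.83],
    [1,[-0.084,0.172,0],-0.83],
  ],
)

```text
t: 39.7
tcp_pos: [0.4936, 0.1784, 0.1867]
eef_rot: [-0.427, 0.904, -0.001, -0.001]
force: [-0.9, -4.1, -3.4]
finger_gap: 0.0135
```

Call:
apply_moves(
  steps=[
    [1,[-0.081,0.17,0],-0.83],
    [1,[-0.079,0.168,0],-0.83],
    [1,[0,0,0],0],
    [1,[0,0,0],0],
  ],
)

```text
t: 40.1
tcp_pos: [0.4875, 0.1919, 0.1871]
eef_rot: [-0.477, 0.879, -0.0, -0.0]
force: [0.1, -4.1, -2.6]
finger_gap: 0.0132
```

```bash
cat > bar.py <<'E'
from plan import *
def barfit(W,al=None):
    C=cloud(W);ok=W['depth']>0;I=W['img'].astype(int)
    hsv=cv2.cvtColor(W['img'],cv2.COLOR_RGB2HSV)
    m=ok&(hsv[...,0]>8)&(hsv[...,0]<28)&(hsv[...,1]>130)&(C[...,2]>.115)&(C[...,2]<.2)
    P=C[m];print('bar pts',len(P))
    # holes: non-bar regions enclosed by bar mask
    f=m.astype(np.uint8);f=cv2.morphologyEx(f,cv2.MORPH_CLOSE,np.ones((3,3),np.uint8))
    cs,h=cv2.findContours(f,cv2.RETR_CCOMP,cv2.CHAIN_APPROX_NONE)
    for c,hh in zip(cs,h[0]):
        if hh[3]>=0 and cv2.contourArea(c)>40:
            (u,v),r=cv2.minEnclosingCircle(c)
            # height of bar around hole
            B=np.zeros_like(f);cv2.circle(B,(int(u),int(v)),int(r*1.5),1,-1);q=(B>0)&m
            z=np.median(C[q][:,2]);X=atz(W,(u,v),z);print('hole px',np.round([u,v]),'r',round(r,1),'top pos',X.round(4),'dryer',D(X).round(4))
E
python3 - <<'E'
from bar import *
W=ctrl.get_image('wrist');save(W,'w8.png');barfit(W)
print('target',pos(tf,af,np.radians(13)).round(4),'pin px',proj(W,np.r_[Wd(pin),.128]).round())
E
```

```text
t 40.10 [0.4875 0.1919 0.1871] [[-0.545, -0.839, -0.0], [-0.839, 0.545, -0.001], [0.001, -0.0, -1.0]] gap 0.0132 [ 0.1 -4.1 -2.6] j [-0.6   0.29  0.18  1.96 -0.06  0.9   2.17]
t0 0.9792996894458774 tf 0.5938193482273011 bar deg dryer [-20.75649601  19.09777327] h 0.0275
bar pts 16178
hole px [312. 267.] r 16.2 top pos [0.4782 0.1769 0.155 ] dryer [[-0.0919  0.034 ]]
hole px [312. 212.] r 16.7 top pos [0.4651 0.157  0.1504] dryer [[-0.1145  0.0263]]
hole px [312. 155.] r 16.9 top pos [0.4522 0.137  0.1446] dryer [[-0.137   0.0184]]
hole px [312.  96.] r 16.9 top pos [0.439  0.1169 0.1401] dryer [[-0.1597  0.0107]]
target [0.4875 0.1929 0.1883] pin px [314. 157.]
```

View pics/w8.png

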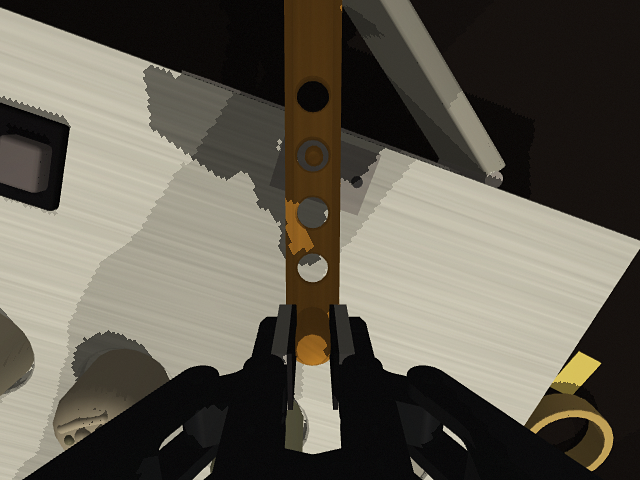

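Call:
apply_moves(
  steps=[
    [1,[-0.08,0,0.26],0],
    [1,[-0.08,0,0.27],0],
    [1,[-0.06,0,0.28],0],
    [1,[-0.04,0,0.24],0],
    [1,[0,0,0],0],
  ],
)

```text
t: 40.65
tcp_pos: [0.4933, 0.2026, 0.1441]
eef_rot: [-0.478, 0.878, 0.0, 0.0]
force: [1.5, -0.2, 0.7]
finger_gap: 0.0137
```

```bash
python3 - <<'E'
from bar import *
W=ctrl.get_image('wrist');save(W,'w9.png');barfit(W)
print('target',pos(tf,af,0).round(4),'pin px',proj(W,np.r_[Wd(pin),.128]).round())
E
```

```text
t 40.65 [0.4933 0.2026 0.1441] [[-0.542, -0.84, -0.0], [-0.84, 0.542, 0.0], [-0.0, 0.0, -1.0]] gap 0.0137 [ 1.5 -0.2  0.7] j [-0.6   0.36  0.17  1.98 -0.08  0.81  2.18]
t0 0.9792996894458774 tf 0.5938193482273011 bar deg dryer [-20.75649601  19.09777327] h 0.0275
bar pts 16936
hole px [314. 248.] r 16.9 top pos [0.4775 0.1786 0.1185] dryer [[-0.0915  0.0357]]
hole px [315. 190.] r 18.0 top pos [0.4637 0.1581 0.1187] dryer [[-0.1149  0.028 ]]
hole px [316. 126.] r 19.5 top pos [0.4499 0.1378 0.1191] dryer [[-0.1383  0.0205]]
hole px [318.  55.] r 21.4 top pos [0.4363 0.1175 0.119 ] dryer [[-0.1615  0.0129]]
target [0.4936 0.2024 0.144 ] pin px [312. 135.]
```

Call:
apply_moves(
  steps=[
    [0.2,[0,0,0],0],
    [0.2,[0,0,0],0],
    [0.2,[0,0,0],0],
    [0.2,[0,0,-0.3],0],
    [0.2,[0,0,-0.8],0],
  ],
)

```text
t: 41.2
tcp_pos: [0.4912, 0.2008, 0.1881]
eef_rot: [-0.478, 0.879, 0.0, -0.003]
force: [0.1, 1.0, -0.3]
finger_gap: 0.034
```

Call:
apply_moves(
  steps=[
    [0.2,[0,0,-1],0],
    [0.2,[0,0,-1],0],
    [0.2,[0,0,-0.5],0],
    [0.2,[0,0,0],0],
    [0.2,[0,0,0],0],
  ],
)

```text
t: 41.7
tcp_pos: [0.4928, 0.2015, 0.2898]
eef_rot: [-0.478, 0.879, 0.0, 0.0]
force: [1.0, 0.7, -0.7]
finger_gap: 0.0341
```

```bash
python3 - <<'E'
from bar import *
W=ctrl.get_image('wrist');save(W,'w9.png');barfit(W);T=ctrl.get_image('top');print('table');halves(T)
print('pin px',proj(W,np.r_[Wd(pin),.128]).round());halves(W,.1135,.18,(.5,.76,.05,.4))
E
```

```text
t 41.70 [0.4928 0.2015 0.2898] [[-0.544, -0.839, 0.001], [-0.839, 0.544, 0.001], [-0.001, -0.0, -1.0]] gap 0.0341 [ 1.   0.7 -0.7] j [-0.63  0.19  0.19  1.82 -0.04  1.13  2.14]
t0 0.9792996894458774 tf 0.5938193482273011 bar deg dryer [-20.75649601  19.09777327] h 0.0275
bar pts 6843
hole px [313. 189.] r 9.7 top pos [0.4779 0.1791 0.119 ] dryer [[-0.0908  0.0359]]
hole px [314. 156.] r 10.0 top pos [0.4642 0.1586 0.1191] dryer [[-0.1143  0.0281]]
hole px [315. 121.] r 10.2 top pos [0.4496 0.1377 0.1195] dryer [[-0.1386  0.0205]]
hole px [315.  86.] r 11.1 top pos [0.4364 0.1175 0.1192] dryer [[-0.1614  0.0128]]
table
blob px [426. 187.] 80 c [ 0.7125 -0.2839] r 0.0248 zmax 0.075
blob px [445. 257.] 308 c [ 0.5131 -0.329 ] r 0.0244 zmax 0.0696
blob px [510. 278.] 80 c [ 0.4571 -0.4998] r 0.0218 zmax 0.0744
pin px [312. 126.]
blob px [114. 133.] 2960 c [0.5811 0.056 ] r 0.0329 zmax 0.131
blob px [304. 234.] 151 c [0.5004 0.2049] r 0.0134 zmax 0.1211
blob px [ 56. 281.] 5330 c [0.6881 0.128 ] r 0.0268 zmax 0.1681
blob px [167. 311.] 3982 c [0.6353 0.198 ] r 0.0269 zmax 0.1598
blob px [285. 347.] 2175 c [0.5774 0.2714] r 0.0261 zmax 0.1676
```

View pics/w9.png

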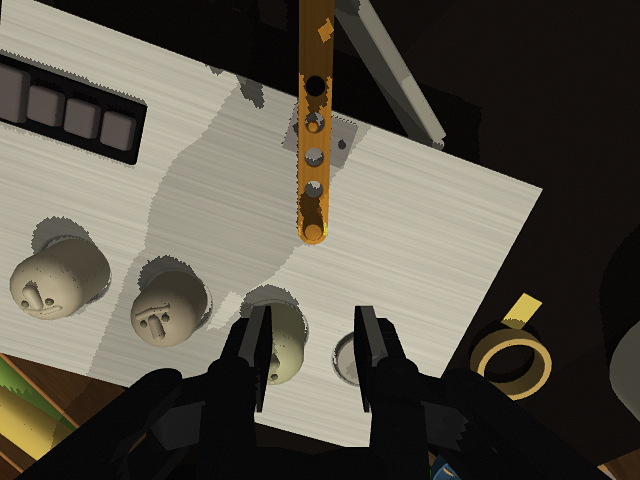

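Call:
apply_moves(
  steps=[
    [1,[0.43,-0.89,0],1],
    [1,[0.43,-0.89,0],0],
    [1,[0.43,-0.89,0],0],
    [1,[0.43,-0.89,0],0],
    [1,[0.43,-0.89,0],0],
  ],
)

```text
t: 42.3
tcp_pos: [0.5859, 0.0259, 0.2877]
eef_rot: [-0.447, 0.895, 0.001, -0.001]
force: [1.3, 0.6, 0.2]
finger_gap: -0.0
```

Call:
apply_moves(
  steps=[
    [1,[0,0,0],1],
    [1,[0,0,0],1],
    [1,[0,0,0],1],
    [1,[0,0,0],1],
    [1,[0,0,0],1],
  ],
)

```text
t: 42.8
tcp_pos: [0.5853, 0.0272, 0.2875]
eef_rot: [-0.283, 0.959, 0.0, -0.002]
force: [-0.4, -0.2, -0.3]
finger_gap: -0.0
```

Call:
apply_moves(
  steps=[
    [1,[0,0,0],1],
    [1,[0,0,0],1],
    [1,[0,0,0],1],
    [1,[0,0,0],1],
    [1,[0,0,0],1],
  ],
)

```text
t: 43.3
tcp_pos: [0.5853, 0.0273, 0.2876]
eef_rot: [-0.112, 0.994, -0.0, -0.002]
force: [-0.5, 0.4, 1.1]
finger_gap: 0.0002
```

Call:
apply_moves(
  steps=[
    [1,[0,0,0],1],
    [1,[0,0,0],1],
    [1,[0,0,0],1],
    [1,[0,0,0],1],
    [1,[0,0,0],1],
  ],
)

```text
t: 43.8
tcp_pos: [0.5853, 0.0273, 0.2876]
eef_rot: [0.062, 0.998, -0.0, -0.002]
force: [0.1, 0.1, -0.2]
finger_gap: 0.0003
```

Call:
apply_moves(
  steps=[
    [1,[0,0,0],1],
    [1,[0,0,0],1],
    [1,[0,0,0],1],
    [1,[0,0,0],1],
    [1,[0,0,0],1],
  ],
)

```text
t: 44.3
tcp_pos: [0.5853, 0.0273, 0.2876]
eef_rot: [0.234, 0.972, -0.001, -0.002]
force: [-0.1, -0.6, 1.0]
finger_gap: -0.0001
```

Call:
apply_moves(
  steps=[
    [1,[0,0,0],1],
    [1,[0,0,0],1],
    [1,[0,0,0],1],
    [1,[0,0,0],1],
    [1,[0,0,0],1],
  ],
)

```text
t: 44.8
tcp_pos: [0.5853, 0.0273, 0.2876]
eef_rot: [0.4, 0.917, -0.001, -0.001]
force: [0.3, 0.3, -0.0]
finger_gap: -0.0002
```

Call:
apply_moves(
  steps=[
    [1,[0,0,0],1],
    [1,[0,0,0],0.3],
    [1,[0,0,0],0],
    [1,[0,0,0],0],
  ],
)

```text
t: 45.2
tcp_pos: [0.5858, 0.0273, 0.2887]
eef_rot: [0.439, 0.899, -0.0, -0.0]
force: [0.1, 0.0, 0.3]
finger_gap: -0.0004
```

```bash
python3 - <<'E'
from h import *
W=ctrl.get_image('wrist');save(W,'w10.png',(170,60,470,300),2)
C=cloud(W);ok=W['depth']>0;d=D(C.reshape(-1,3)).reshape(480,640,2)
m=(ok&(C[...,2]>.1262)&(C[...,2]<.131)&(d[...,1]<-.07)&(d[...,0]<-.04)).astype(np.uint8);m=cv2.erode(m,np.ones((3,3)))
n,l,st,ce=cv2.connectedComponentsWithStats(m)
for i in range(1,n):
    if st[i,4]>60:
        b=cv2.minAreaRect(C[l==i][:,:2].astype(np.float32));print(ce[i].round(),st[i,4],np.round(b[0],4),np.round(b[1],4),'dryer',D(np.array(b[0])).round(4))
for k in 'cold warm hour start'.split():
    for r in pl(W,k+'_key_top')[:2]: print(k,round(r['conf'],2),np.round(r['centre']),atz(W,r['centre'],.128).round(4))
delta([.5898,.045,.15])
E
```

```text
[331. 179.] 673 [0.5742 0.0648] [0.0218 0.0182] dryer [[-0.085  -0.1135]]
[330. 213.] 589 [0.5902 0.0442] [0.0216 0.0178] dryer [[-0.085  -0.1395]]
[329. 245.] 565 [0.6059 0.0242] [0.0215 0.018 ] dryer [[-0.085 -0.165]]
[329. 277.] 1046 [0.6229 0.002 ] [0.0341 0.0241] dryer [[-0.0851 -0.193 ]]
cold 0.97 [332. 178.] [0.5748 0.0663 0.128 ]
warm 0.76 [334. 213.] [0.5926 0.0461 0.128 ]
hour 0.9 [330. 246.] [0.6066 0.0232 0.128 ]
start 0.98 [326. 278.] [ 6.219e-01 -1.000e-04  1.280e-01]
t 45.45 [0.5861 0.0272 0.2893] [[-0.614, 0.789, -0.0], [0.789, 0.614, 0.0], [0.0, 0.0, -1.0]] gap 0.0000 [ 0.5  0.2 -0.1] j [-0.62  0.33  0.65  1.72 -0.21  1.16  0.75]
delta tool mm [ 11.7  13.8 139.3] units [0.29 0.35 3.48] ynow deg 37.88
```

View pics/w10.png

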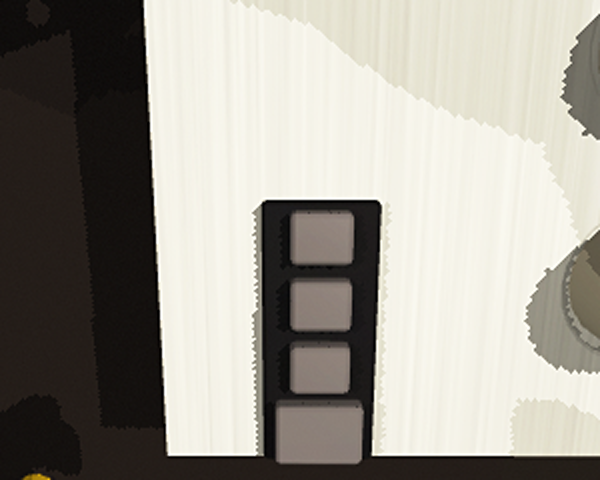

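Call:
apply_moves(
  steps=[
    [1,[0.27,0.34,0.9],0],
    [1,[0,0,0.9],0],
    [1,[0,0,0.9],0],
    [1,[0,0,0.7],0],
    [1,[0,0,0.1],0],
  ],
)

```text
t: 45.95
tcp_pos: [0.5878, 0.0443, 0.1459]
eef_rot: [0.439, 0.898, -0.002, -0.003]
force: [-0.5, 0.5, 0.1]
finger_gap: -0.0
```

Call:
apply_moves(
  steps=[
    [1,[0,0,0],0],
    [1,[0,0,0],0],
  ],
)

```text
t: 46.15
tcp_pos: [0.5915, 0.044, 0.151]
eef_rot: [0.439, 0.898, 0.001, 0.001]
force: [0.4, -0.5, -0.1]
finger_gap: -0.0003
```

```bash
python3 - <<'E'
from h import *
delta([.5902,.0442,.1365])
E
```

```text
t 46.15 [0.5915 0.044  0.151 ] [[-0.614, 0.789, 0.003], [0.789, 0.614, 0.0], [-0.001, 0.003, -1.0]] gap -0.0003 [ 0.4 -0.5 -0.1] j [-0.58  0.48  0.58  1.86 -0.33  0.9   0.82]
delta tool mm [ 1.  -0.9 14.5] units [ 0.02 -0.02  0.36] ynow deg 37.86
```

Press warm gently: 14.5 mm, hold, then read the force.

Call:
apply_moves(
  steps=[
    [1,[0.02,-0.02,0.2],0],
    [1,[0,0,0.1],0],
    [1,[0,0,0.08],0],
    [1,[0,0,0],0],
    [1,[0,0,0],0],
  ],
)

```text
t: 46.65
tcp_pos: [0.5902, 0.0444, 0.1369]
eef_rot: [0.439, 0.898, 0.001, 0.001]
force: [-5.0, -0.0, 15.9]
finger_gap: -0.0001
```

Call:
apply_moves(
  steps=[
    [1,[0,0,-0.38],0],
    [1,[0,0,0],0],
    [1,[-0.64,0,0],0],
    [1,[0,0,0],0],
    [1,[0,0,0],0],
  ],
)

```text
t: 47.15
tcp_pos: [0.6044, 0.0237, 0.1487]
eef_rot: [0.44, 0.898, -0.0, -0.001]
force: [0.6, 0.4, 0.1]
finger_gap: 0.0002
```

```bash
python3 - <<'E'
from h import *
delta([.6059,.0242,.1365])
E
```

```text
t 47.15 [0.6044 0.0237 0.1487] [[-0.613, 0.79, -0.001], [0.79, 0.613, -0.0], [0.001, -0.001, -1.0]] gap 0.0002 [0.6 0.4 0.1] j [-0.53  0.5   0.58  1.83 -0.34  0.91  0.86]
delta tool mm [-0.6  1.5 12.2] units [-0.01  0.04  0.31] ynow deg 37.81
```

Call:
apply_moves(
  steps=[
    [1,[-0.01,0.02,0.16],0],
    [1,[0,0,0.1],0],
    [1,[0,0,0.08],0],
    [1,[0,0,0],0],
    [1,[0,0,0],0],
  ],
)

```text
t: 47.65
tcp_pos: [0.6056, 0.025, 0.137]
eef_rot: [0.439, 0.898, 0.001, -0.001]
force: [-3.6, 1.0, 12.2]
finger_gap: 0.0
```

Call:
apply_moves(
  steps=[
    [1,[0,0,-0.36],0],
    [1,[0,0,0],0],
    [1,[-0.7,0,0],0],
    [1,[0,0,0],0],
    [1,[0,0,0],0],
  ],
)

```text
t: 48.15
tcp_pos: [0.6225, 0.0018, 0.1495]
eef_rot: [0.44, 0.898, -0.0, -0.001]
force: [-0.7, 0.4, 0.7]
finger_gap: -0.0001
```

```bash
python3 - <<'E'
from h import *
delta([.6229,.002,.1365])
E
```

```text
t 48.15 [0.6225 0.0018 0.1495] [[-0.613, 0.79, -0.001], [0.79, 0.613, -0.0], [0.001, -0.001, -1.0]] gap -0.0001 [-0.7  0.4  0.7] j [-0.48  0.53  0.58  1.79 -0.35  0.93  0.9 ]
delta tool mm [-0.1  0.5 13. ] units [-0.    0.01  0.33] ynow deg 37.81
```

Call:
apply_moves(
  steps=[
    [1,[0,0,0.18],0],
    [1,[0,0,0.1],0],
    [1,[0,0,0.08],0],
    [1,[0,0,0],0],
    [1,[0,0,0],0],
  ],
)

```text
t: 48.65
tcp_pos: [0.6226, 0.003, 0.137]
eef_rot: [0.439, 0.898, 0.001, -0.001]
force: [-3.9, 1.0, 11.0]
finger_gap: 0.0001
```

Call:
apply_moves(
  steps=[
    [1,[0,0,-0.5],0],
    [1,[0,0,-1],0],
    [1,[0,0,-1],0],
    [1,[0,0,-1],0],
    [1,[0,0,-0.8],0],
  ],
)

```text
t: 49.15
tcp_pos: [0.6228, 0.0026, 0.3096]
eef_rot: [0.439, 0.898, 0.0, 0.0]
force: [0.2, -0.6, 1.0]
finger_gap: 0.0001
```

Call:
apply_moves(
  steps=[
    [1,[0.8,-0.5,0],0],
    [1,[0.8,-0.5,0],0],
    [1,[0.8,-0.5,0],0],
    [1,[0,0,0],0],
    [1,[0,0,0],0],
  ],
)

```text
t: 49.65
tcp_pos: [0.5161, 0.0418, 0.3077]
eef_rot: [0.439, 0.899, 0.001, -0.0]
force: [0.3, -0.1, 0.6]
finger_gap: -0.0002
```

```bash
python3 - <<'E'
from bar import *
W=ctrl.get_image('wrist');save(W,'w11.png');barfit(W)
halves(W,.1125,.18,(.48,.76,-.03,.4))
C=cloud(W);ok=W['depth']>0
for k,c in dict(cold=(.5742,.0648),warm=(.5902,.0442),hour=(.6059,.0242),start=(.6229,.002)).items():
    q=ok&(np.hypot(C[...,0]-c[0],C[...,1]-c[1])<.007)&(C[...,2]<.14);print(k,q.sum(),np.median(C[q][:,2]).round(4) if q.any() else '')
q=ok&(np.hypot(C[...,0]-.5245,C[...,1]-.3406)<.027)&(C[...,2]>.105)&(C[...,2]<.12);print('cap disc z',q.sum(),np.median(C[q][:,2]).round(4))
T=ctrl.get_image('top');halves(T);halves(T,.006,.1,(.3,.75,-.22,-.08))
E
```

```text
t 49.65 [0.5161 0.0418 0.3077] [[-0.615, 0.788, 0.0], [0.788, 0.615, 0.001], [0.001, 0.001, -1.0]] gap -0.0002 [ 0.3 -0.1  0.6] j [-0.73  0.17  0.65  1.85 -0.11  1.16  0.63]
t0 0.9792996894458774 tf 0.5938193482273011 bar deg dryer [-20.75649601  19.09777327] h 0.0275
bar pts 9153
hole px [290.  78.] r 10.4 top pos [0.4365 0.1174 0.1193] dryer [[-0.1614  0.0126]]
hole px [321.  67.] r 10.4 top pos [0.4502 0.1377 0.1195] dryer [[-0.1381  0.0202]]
hole px [353.  56.] r 10.8 top pos [0.4641 0.1584 0.119 ] dryer [[-0.1144  0.028 ]]
hole px [385.  44.] r 10.8 top pos [0.4781 0.1789 0.119 ] dryer [[-0.0908  0.0356]]
blob px [580.  32.] 6457 c [0.5769 0.2664] r 0.0271 zmax 0.1683
blob px [417.  35.] 1891 c [0.4883 0.1904] r 0.0306 zmax 0.1532
blob px [557. 158.] 5146 c [0.6358 0.1979] r 0.0272 zmax 0.1596
blob px [378. 278.] 5861 c [0.5989 0.0321] r 0.0579 zmax 0.1309
blob px [538. 266.] 4675 c [0.6889 0.128 ] r 0.0272 zmax 0.1675
cold 207 0.1285
warm 191 0.1284
hour 178 0.1286
start 161 0.1284
cap disc z 0 nan
blob px [426. 187.] 80 c [ 0.7135 -0.2849] r 0.0248 zmax 0.0741
blob px [445. 257.] 309 c [ 0.5131 -0.3288] r 0.0242 zmax 0.0718
blob px [510. 278.] 81 c [ 0.4556 -0.4988] r 0.0227 zmax 0.0743
blob px [390. 185.] 287 c [ 0.7252 -0.1866] r 0.0319 zmax 0.0366
blob px [360. 187.] 225 c [ 0.7164 -0.0974] r 0.0293 zmax 0.0376
blob px [380. 215.] 291 c [ 0.6365 -0.1588] r 0.031 zmax 0.0388
blob px [388. 242.] 121 c [ 0.5589 -0.1748] r 0.0226 zmax 0.0999
  return _methods._mean(a, axis=axis, dtype=dtype,
  ret = ret.dtype.type(ret / rcount)
```

View pics/w11.png

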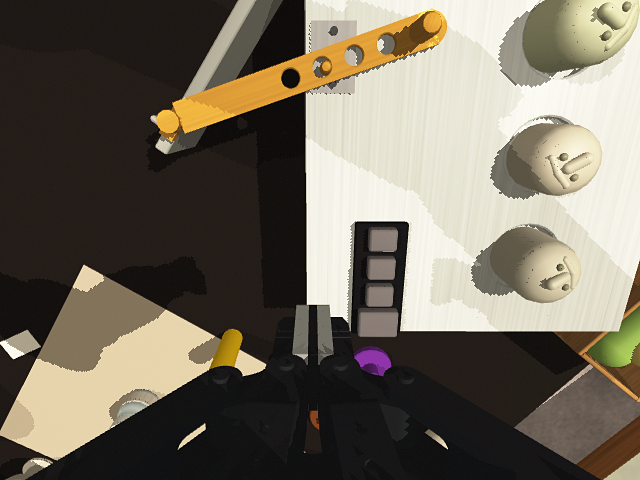

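```bash
python3 -c "
from h import *
print(ctrl.sign_off());state()"
```

```text
the job is handed in; nothing more can be done
None
the job is handed in; nothing more can be done
```

The job is done and handed in at about 50 s of robot time; sign-off reports no verdict.

**What I did**
- **Seats:** only three head halves were on the table. They went rim down into seats 4, 3 and 2, and a grey blanking cap went knob up into seat 1.
- **Stay:** I lifted it by its knob, swung the door in with it, and dropped the third hole from the knob over the pin.
- **Keys:** I pressed warm, hour and start in that order, each to its stop (11–16 N at the wrist). I did not press the cold key.

**What the last checks showed**
- **Halves:** their centres came out about 1 to 3 mm from the seat centres. Their tops stood as high above the seat floor as they had above the table.
- **Cap:** the top of its disc measured 112 mm, which is right for a cap on the seat floor. I measured this just after placing it; it was out of view in the last picture.
- **Stay:** the bar is level, with its top at 119 mm, and the pin shows in the third hole. That hole measured about 3 mm off the pin, against the 5 mm limit.
- **Keys:** all four are back up at about 128 mm.
- **Other things on the table:** the paint jar read the same within 1 mm. The white head and paper cup, each only partly measured, read the same within about 2 mm, and the glue stick read about 1 cm off in a rough overhead reading. I did not measure the tape roll again.

**What disagreed:** the last picture put the half in seat 2 about 4–5 mm off centre, but that half was cut by the image edge. Earlier full views gave about 3 mm, so I relied on those.

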